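# Reset the enrolment terminal with the supervisor key

### The job

Reset the enrolment terminal with its red supervisor key: take the key from the wooden stand, push it fully home into the lock on top of the terminal, turn it gently clockwise until you feel it meet its stop, turn it back home and draw it out. Then put the key back fully down in its stand and let go. Never force the key, neither down nor against the stop, and leave the phone, the webcam and the ink pad where they are.

Things in the scene. Friction and masses are not known exactly. Their poses are not given: they have to be found in the camera images.
- key_bow (a point): Centre of the key's red bow (head), a flat slab 30 mm wide (key x), 12 mm thick (key y), 44 mm tall (key z); grasp it across the 12 mm. The key, about 60 g, starts upright in the stand, blade down; z points up along it.
- key_collar (a point): Point on the key's axis at the underside of its steel collar (20 mm across, 4 mm high, just below the bow), 26 mm below the bow's centre and 28 mm above the blade's tip. The collar rests on the plate when the key is fully in. Axes as key_bow.
- key: The whole key; origin at the blade's tip, on its axis; axes as key_bow. The blade is a round shaft 10 mm across and 28 mm long with a tapered tip. On its +x side only it carries the bit: a flag 5 mm thick, reaching 14 mm from the axis, over the lowest 16 mm of the blade, rounded below.
- terminal: The fixed enrolment terminal: white box 200 x 170 x 80 mm with a black and green glass top; origin at the middle of its underside. The lock, a dark steel plate 44 mm square, is flush in its top, 55 mm from the middle towards its -x end. The plate is 10 mm thick over an open chamber. Press the key on it with 5 to 15 N; it is damaged above 60 N (so land softly).
- keyhole (a point): Centre of the keyhole's shaft opening (12 x 12 mm), on the lock's vertical axis, at the plate's top. A slot 7 mm wide runs out to 15 mm along +x, towards a red line (home). The key goes straight down with its bit over the slot (1 mm clearance), 28 mm, until its collar rests on the plate; the bit, below the plate, can then turn. It comes out only at home.
- plug (a joint): Turning inner part of the lock, driven by the key's bit with up to 0.15 rad of play: radians clockwise seen from above, 0 at home. Light friction of about 0.03 N m; it stays where it is left.
- latch: Carrier of the lock's hidden rigid stop; origin on the lock's axis. It does not show where the stop is: the key meets it after some 0.4 to 1.4 rad clockwise (varies). The force grows slowly over the first 0.1 rad past the touch (the key's play), then steeply; each 0.1 N m beyond the friction is about 8 N on the stop. Under 3 N is too faint to count; 4 to 10 N is a clear gentle touch; above 14 N it is damaged.
- stand_mouth (a point): Centre of the hole in the top of the key stand: a fixed dark wooden block 70 x 70 mm, 50 mm high. The hole has the keyhole's shape with 1.5 mm clearance all round, its slot along +x of this point (red line), 32 mm deep. The key is fully down when its collar rests on the top.
- phone: Bystander: black phone 72 x 150 x 9 mm lying on the desk; origin at the middle of its underside.
- webcam: Bystander: black webcam 85 mm wide, 57 mm high, on a small foot; origin at the middle of its underside.
- inkpad: Bystander: flat blue and steel ink pad tin 60 x 90 x 18 mm; origin at the middle of its underside.
There are look-alikes about, which are no part of the job. Leave any green or white look-alike of the key alone. What is meant by the part that bears stand_mouth is not white, and is the smaller of those in its own colour.

How it is judged:
By the outcome, as a careful person would: the job done as asked, in the order asked, and still so for the second after the job is handed in, with the robot touching nothing.
It also fails if it takes over 72 s, if anything falls off the work surface, if the arm or the gripper's body presses on something with over 40 N, if the wrist force passes 120 N, or if a joint passes its speed limit or range.

### The arm

A 7-joint arm with a two-finger parallel gripper is mounted at the origin on the work surface. World frame = base frame: x ahead of the robot, y to its left, z up, the work surface at z = 0. Lengths are in m, angles in rad, forces in N, time in s.
With the tool pointing down it reaches from about 0.425 to 1.025 m from the base axis. Payload 9.4 kg.
Tool frame: the origin (TCP) lies where the fingers leave the gripper's body, on its centre line; the fingertips stand 84 mm ahead of it and the grasp point (between the pads) lies 65 mm ahead of it; x points along the fingers, y is the direction in which the jaws open and shut, and the axes are right-handed (so a half turn about x gives the same grasp; the last joint's range is limited). The gripper opens to 93 mm and grips with 3 to 60 N. Pads are 15 mm wide; open, the fingers measure 128 mm over their backs; the gripper's body (75 mm by 188 mm) begins 65 mm behind the grasp point.
Start: joints at [-1.239, 0.599, -0.003, 1.599, 0.002, 0.943, -0.08], TCP at [0.288, 0.665, 0.303] pointing down, gripper open.
Joint ranges: [-2.57, 2.57], [-0.35, 1.97], [-1.29, 1.29], [0.11, 2.56], [-1.05, 4.19], [0.11, 1.86], [-2.63, 2.63]. Speed limits (rad/s): [2.22, 2.22, 3.01, 3.01, 3.14, 3.14, 3.14].

### API

Orientations are given as [roll, pitch, yaw] about the fixed x, y, z axes, in that order (R = Rz(yaw) Ry(pitch) Rx(roll)).
In Python, from plant import get_obs, vision, job_done gives the robot as it stands.
- The arm moves only by the tool servo_tool, never from a script. Its argument "targets" is a list of rows, each a list of 7 numbers: the shift along the tool's x, y, z scaled (see below), then the turn, a rotation vector about the tool's x, y, z scaled (see below), then the gripper's target within -1 to 1 (fully open at 1, half-way at 0, shut at -1). In form: [[tx, ty, tz, rx, ry, rz, jaw], ...]. A call has 1 to 12 rows; each row is the pose to reach, as a shift and turn from the pose measured when the call began, along the tool's axes at that moment; what a row does not reach only later rows make up. The controller multiplies each number of a shift by 200 mm and each number of a turn by pi/2 rad. A row lasts 1/8 s, in which the tool goes at most 62.5 mm and 10.7 degrees, less where a joint would pass 70% of its speed; a pose out of reach is approached as far as the arm can. A call with a number of a shift or a turn outside -1 to 1 is refused whole. A call with a gripper value outside its range is refused whole. The fingers move at their own pace and stop on an object; "squeeze" is the grip in N (left out, the last holds). Time passes only in rows, so rows that repeat a pose let the fingers close. It gives the time, the measured TCP pose, the force and the opening at its end, in the units of the state.
- get_obs(): the state, without advancing time (a new reading comes with each control period).
- vision.capture(name): name is "scene" or "top" or "wrist"; returns a dict with "pixels" (480x640x3 uint8, red, green, blue), "z_map" (480x640 float32, m along the optical axis (not along the pixel's ray), 0 where there is no reading), "fx", "fy", "cx", "cy" (pixels), "k1" (the pictures are not rectified: a ray, as slopes to the right and down, at radius r is drawn at 1 + k1 r^2 times it, then the intrinsics apply), "world_from_camera" (4x4, takes a point from camera to world coordinates). Camera axes: x right, y down, z forward; pixel columns grow to the right and rows downward; lengths in m; the calibration is good to about 2 mm. A picture is of the moment at which its call begins.
- job_done(): hands the job in, once; it reports no verdict.
Trained networks look in a picture, given as the dict that the camera call returned (one of the last four; its "shot" number tells which), for a name from the list of things; names that differ only in an ending like _2 or _b are one class to them, and where a whole thing is asked for, a point or a joint stands for the part that bears it (a point fixed in the world has none). Each returns a list of dicts, best first, with "conf" (0 to 1); they miss things now and then, are a little off and sometimes report something else, mostly with a low value. They report only what shows in the picture. A call takes as long as a camera call. They do not tell look-alikes from the thing itself.
- vision.search_frame(picture, thing): "at" ([x, y, z] in m, in world coordinates, good to about 4 mm: the middle of the surface that is visible of it).
- vision.mark_of(picture, thing): "at" ([x, y, z] in m, in world coordinates, good to about 4 mm: a listed point, or the origin of a listed thing).
The state is a dict: "time_s": time; "joints": joint angles; "joint_vel": joint speeds; "joint_efforts": joint torques, N m; "tool_pos": TCP position; "ee_rot": TCP orientation; "wrist_force": force on the tool from outside, world axes, zero at the start; "torque": the same for the moment, N m; "width": finger opening in m.
Only numpy, scipy, OpenCV 4.12 (cv2) and the standard library are available. Lean on these libraries where they do the work, as an engineer would, in place of code of your own. Each camera call takes 0.05 s, during which the arm holds its last target.

## Working session

There is one attempt and no reset: what is moved stays moved. The work goes in short steps, Python scripts to look and compute and a tool call to move; the robot and the scene stay as the last step left them, time stands still between calls to the robot, and variables do not carry over. Pictures are saved under pics/ and viewed, and the job is handed in when it is done.

Besides the shell and the picture viewer there is one more tool, called in YAML: its name, and indented under it one key for each argument. servo_tool: Moves the arm, as the interface text tells. Its arguments: {"type":"object","properties":{"targets":{"type":"array"},"squeeze":{"type":"number"}},"required":["targets"]}

```bash
ls; mkdir -p pics; cat > h.py <<'E'
import numpy as np, cv2
from plant import get_obs, vision, job_done
from scipy.spatial.transform import Rotation as R
def save(p,n,crop=None,scale=1):
    im=cv2.cvtColor(p["pixels"],cv2.COLOR_RGB2BGR)
    if crop: im=im[crop[1]:crop[3],crop[0]:crop[2]]
    if scale!=1: im=cv2.resize(im,None,fx=scale,fy=scale,interpolation=cv2.INTER_CUBIC)
    cv2.imwrite("pics/"+n,im)
def ray(p,u,v):
    K=np.array([[p["fx"],0,p["cx"]],[0,p["fy"],p["cy"]],[0,0,1.]])
    xd=np.array([(u-p["cx"])/p["fx"],(v-p["cy"])/p["fy"]])
    x=xd.copy()
    for _ in range(30): x=xd/(1+p["k1"]*(x@x))
    return x
def px(p,u,v,z=None):
    """world point from pixel; z=None: depth; else intersect plane world z"""
    s=ray(p,u,v);T=np.array(p["world_from_camera"]);d=np.array([s[0],s[1],1])
    if z is None: t=p["z_map"][int(round(v)),int(round(u))]
    else: t=(z-T[2,3])/(T[:3,:3]@d)[2]
    return T[:3,:3]@(d*t)+T[:3,3]
def proj(p,w):
    T=np.array(p["world_from_camera"]);c=T[:3,:3].T@(np.array(w)-T[:3,3]);x=c[:2]/c[2]
    x=x*(1+p["k1"]*(x@x));return x[0]*p["fx"]+p["cx"],x[1]*p["fy"]+p["cy"]
E
python3 - <<'E'
from h import *
o=get_obs();print(o)
for c in("scene","top"):
    p=vision.capture(c);save(p,c+"0.png")
    print(c,p["fx"],p["k1"],np.array(p["world_from_camera"]).round(3).tolist())
    for t in("key_bow","key_collar","key","terminal","keyhole","stand_mouth","phone","webcam","inkpad"):
        print(t,[(np.round(d["at"],3).tolist(),round(d["conf"],2)) for d in vision.mark_of(p,t)])
E
```

```text
pics
{'time_s': 0.0, 'joints': array([-1.23868359,  0.60017836, -0.00252742,  1.6001094 ,  0.00177754,
        0.94287671, -0.0798027 ]), 'joint_vel': array([-0.00123575, -0.00062053,  0.00030021, -0.00067357,  0.00236401,
       -0.00016233,  0.00050008]), 'joint_efforts': array([ 5.40094316e-04, -7.65055490e+01,  1.49709005e+00, -2.52352685e+01,
       -5.24856511e-02,  1.66584965e-02,  1.53543724e-04]), 'tool_pos': array([0.28807446, 0.66493598, 0.30182893]), 'ee_rot': array([-1.48501874,  1.56922672, -1.89380196]), 'wrist_force': array([-5.71663846e-04,  5.45858464e-01, -6.73596646e-01]), 'torque': array([ 0.01001854,  0.03498178, -0.0137572 ]), 'width': 0.09302370370591592}
scene 622.847418180422 0.06153528061852294 [[0.849, 0.388, -0.357, 0.994], [0.528, -0.63, 0.57, -0.623], [-0.004, -0.672, -0.74, 0.87], [0.0, 0.0, 0.0, 1.0]]
key_bow [([0.67, -0.193, 0.055], 0.91), ([0.484, -0.163, 0.052], 0.89), ([0.577, -0.203, 0.073], 0.67)]
key_collar [([0.574, -0.202, 0.048], 0.81), ([0.479, -0.161, 0.026], 0.71), ([0.672, -0.195, 0.029], 0.61)]
key [([0.575, -0.204, 0.022], 0.83), ([0.6
[... 510 characters left out ...]
], [0.0, 0.0, 0.0, 1.0]]
key_bow [([0.672, -0.189, 0.056], 0.7), ([0.576, -0.205, 0.07], 0.61), ([0.481, -0.164, 0.055], 0.56)]
key_collar [([0.582, -0.199, 0.048], 0.68), ([0.503, 0.013, -0.002], 0.59), ([0.478, -0.16, 0.029], 0.53), ([0.67, -0.194, 0.028], 0.43)]
key [([0.676, -0.19, -0.001], 0.64), ([0.484, -0.163, 0.003], 0.54), ([0.574, -0.195, 0.021], 0.48)]
terminal []
keyhole [([0.487, 0.23, 0.08], 0.61)]
stand_mouth [([0.8, -0.204, 0.072], 0.75), ([0.572, -0.199, 0.049], 0.65), ([0.44, -0.244, 0.05], 0.56)]
phone [([0.502, 0.011, -0.004], 0.88), ([0.574, -0.196, 0.021], 0.3), ([0.548, 0.235, -0.0], 0.26)]
webcam [([0.697, -0.068, 0.004], 0.97)]
inkpad [([0.692, 0.088, 0.003], 0.65)]
```

View pics/scene0.png

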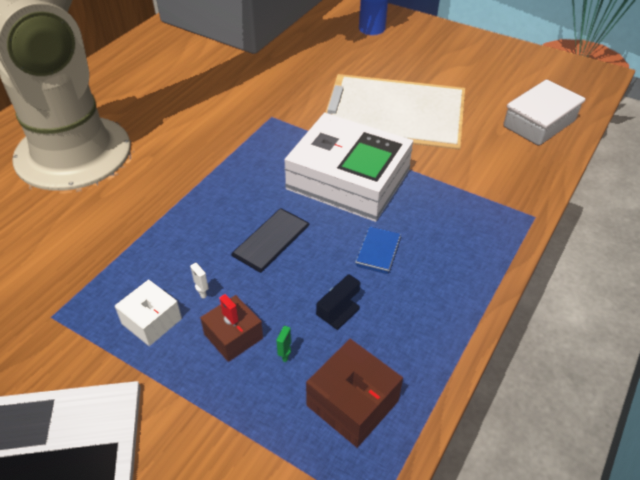

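View pics/top0.png

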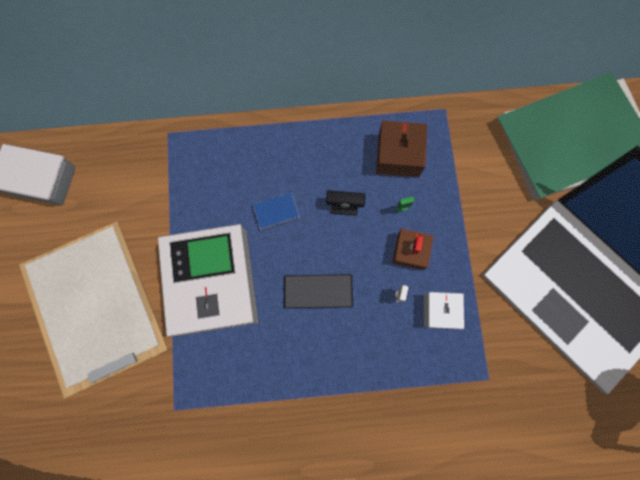

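```bash
python3 - <<'E'
from h import *
import pickle
p=vision.capture("scene");save(p,"sc1.png",(100,230,340,410),3.3)
pickle.dump(p,open("scene.pkl","wb"))
t=vision.capture("top");save(t,"tp1.png",(360,100,480,340),2.5);save(t,"tp2.png",(140,210,270,350),4)
pickle.dump(t,open("top.pkl","wb"))
w=vision.capture("wrist");save(w,"w0.png");T=np.array(w["world_from_camera"]);print(T.round(3),w["fx"],w["k1"],get_obs()["time_s"])
o=get_obs();Rt=R.from_euler("xyz",o["ee_rot"]).as_matrix();print(Rt.round(3));print("cam in tool",(Rt.T@(T[:3,3]-o["tool_pos"])).round(3),(Rt.T@T[:3,:3]).round(3))
E
```

```text
[[ 0.399  0.877  0.269  0.212]
 [ 0.917 -0.381 -0.118  0.698]
 [-0.001  0.294 -0.956  0.386]
 [ 0.     0.     0.     1.   ]] 355.46646490432767 0.009685555863625748 1.15
[[ 0.     0.397  0.918]
 [-0.     0.918 -0.397]
 [-1.    -0.     0.   ]]
cam in tool [-0.084 -0.    -0.083] [[ 0.001 -0.294  0.956]
 [ 1.    -0.001 -0.001]
 [ 0.001  0.956  0.294]]
```

View pics/sc1.png

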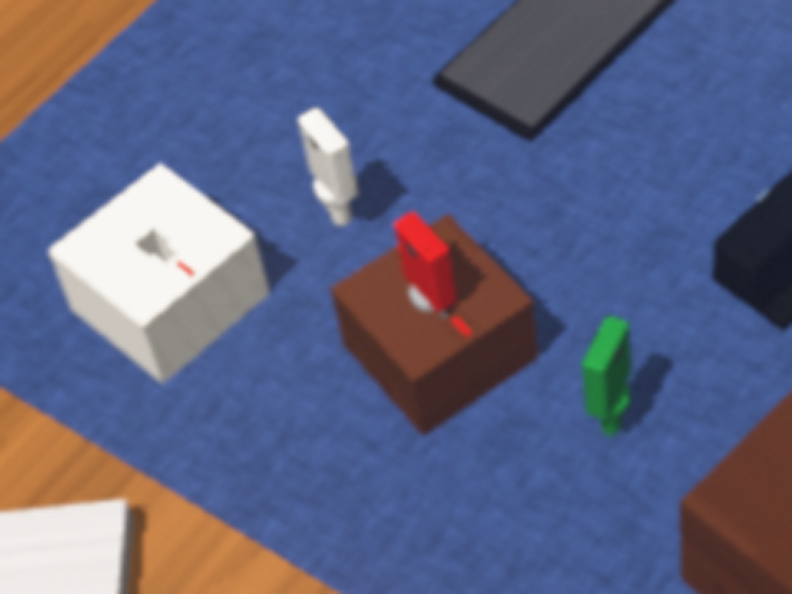

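View pics/tp2.png

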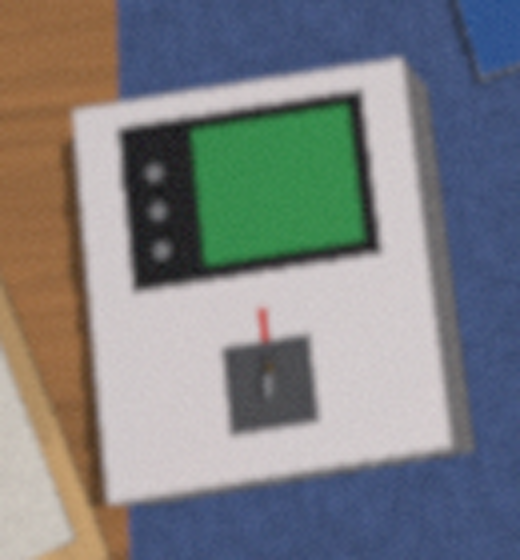

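View pics/w0.png

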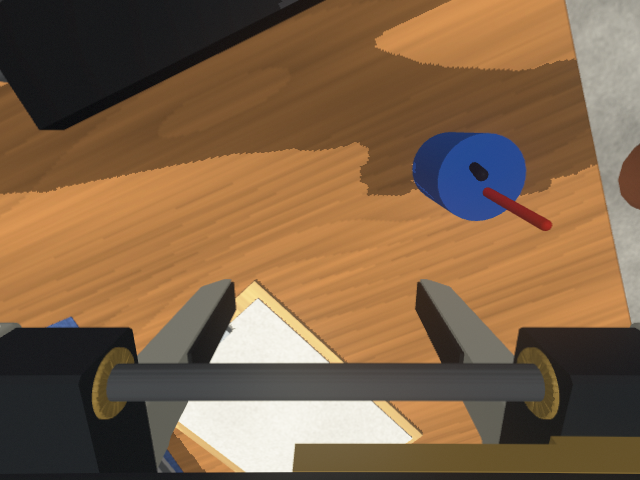

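```bash
cat >> h.py <<'E'
def Rdown(yaw): # tool z along horizontal yaw direction, x down
    z=np.array([np.cos(yaw),np.sin(yaw),0]);x=np.array([0,0,-1.]);y=np.cross(z,x)
    return np.stack([x,y,z],1)
def row(pos,yaw):
    o=get_obs();Rt=R.from_euler("xyz",o["ee_rot"]).as_matrix()
    d=Rt.T@(np.array(pos)-o["tool_pos"])/0.2
    r=R.from_matrix(Rt.T@Rdown(yaw)).as_rotvec()/(np.pi/2)
    return d.round(4).tolist(),r.round(4).tolist()
def st():
    o=get_obs();Rt=R.from_euler("xyz",o["ee_rot"]).as_matrix();z=Rt[:,2]
    print("t",o["time_s"],"pos",o["tool_pos"].round(4),"yaw",round(np.arctan2(z[1],z[0]),4),"tilt",Rt[:,0].round(3),"F",o["wrist_force"].round(2),"M",o["torque"].round(3),"w",round(o["width"],4),"q",o["joints"].round(2))
E
python3 - <<'E'
from h import *
import pickle
for n in("scene","top"):
    p=pickle.load(open(n+".pkl","rb"));im=p["pixels"].astype(int)
    m=((im[...,0]>110)&(im[...,1]<75)&(im[...,2]<75)).astype(np.uint8)
    c,l,s,ce=cv2.connectedComponentsWithStats(m)
    for i in range(1,c): 
        if s[i,4]<3: continue
        ys,xs=np.where(l==i)
        for z in (0.05,0.08):
            P=np.array([px(p,u,v,z)[:2] for u,v in zip(xs,ys)]);mu=P.mean(0)
            if s[i,4]>2:
                U,S,V=np.linalg.svd(P-mu);print(n,ce[i].round(1),s[i,4],z,mu.round(4),np.degrees(np.arctan2(V[0,1],V[0,0])).round(1))
st();print(row((0.46,0.22,0.25),0.03))
E
```

```text
scene [331.5   7.5] 4 0.05 [0.1965 0.7562] -85.7
scene [331.5   7.5] 4 0.08 [0.2257 0.7058] -85.7
scene [326.5  11.5] 4 0.05 [0.1961 0.731 ] -85.6
scene [326.5  11.5] 4 0.08 [0.2252 0.6815] -85.6
scene [324.5  20. ] 4 0.05 [0.2143 0.6904] 31.3
scene [324.5  20. ] 4 0.08 [0.2428 0.6424] 31.3
scene [335.  35.] 3 0.05 [0.2753 0.6405] -87.1
scene [335.  35.] 3 0.08 [0.3016 0.5943] -87.1
scene [346.3  38. ] 3 0.05 [0.3069 0.6429] -45.1
scene [346.3  38. ] 3 0.08 [0.332  0.5966] -45.1
scene [351.  39.] 3 0.05 [0.3193 0.6448] 31.2
scene [351.  39.] 3 0.08 [0.3439 0.5985] 31.2
scene [568.6  44.2] 86 0.05 [0.7875 0.8923] -53.1
scene [568.6  44.2] 86 0.08 [0.795  0.8368] -53.1
scene [577.3  42.3] 3 0.05 [0.8028 0.911 ] -90.4
scene [577.3  42.3] 3 0.08 [0.8098 0.8549] -90.4
scene [606.5  53.3] 30 0.05 [0.8757 0.8957] -115.5
scene [606.5  53.3] 30 0.08 [0.88   0.8402] -115.5
scene [591.   56.1] 9 0.05 [0.8483 0.8657] -41.6
scene [591.   56.1] 9 0.08 [0.8536 0.8113] -41.6
scene [622.   60.2] 9 0.05 [0.9143 0.883 ] -82.5
scene [622.   60.2] 9 0.08 [0.9172 0.8279] -82.5
scene [617.  61.] 3 0.05 [0.
[... 2062 characters left out ...]
.8] 5 0.05 [ 0.5523 -0.1914] 161.6
top [410.8 258.8] 5 0.08 [ 0.5481 -0.1851] 161.6
top [413.3 257. ] 3 0.05 [ 0.5556 -0.1972] -159.4
top [413.3 257. ] 3 0.08 [ 0.5513 -0.1907] -159.4
top [416.2 257.2] 4 0.05 [ 0.5545 -0.2032] -169.7
top [416.2 257.2] 4 0.08 [ 0.5502 -0.1966] -169.7
top [423.1 260.7] 23 0.05 [ 0.546  -0.2165] -158.9
top [423.1 260.7] 23 0.08 [ 0.542  -0.2094] -158.9
top [417.5 261.8] 4 0.05 [ 0.5448 -0.2045] -113.2
top [417.5 261.8] 4 0.08 [ 0.5408 -0.1978] -113.2
t 1.15 pos [0.2882 0.6653 0.3027] yaw -0.4088 tilt [ 0. -0. -1.] F [ 0.32  0.06 -0.28] M [ 0.026  0.049 -0.054] w 0.093 q [-1.24  0.6  -0.    1.6   0.    0.94 -0.08]
([0.2637, -1.7014, 1.6731], [-0.2793, 0.0, 0.0])
```

servo_tool:
  targets:
    - [0.09, -0.57, 0.56, -0.1, 0, 0, 1]
    - [0.13, -0.85, 0.84, -0.2, 0, 0, 1]
    - [0.13, -0.85, 0.84, -0.28, 0, 0, 1]
    - [0.13, -0.85, 0.84, -0.28, 0, 0, 1]

```text
time_s: 1.65
tool_pos: [0.3757, 0.44, 0.2767]
ee_rot: [-0.45, 1.57, -0.419]
wrist_force: [-0.1, 1.3, 0.4]
width: 0.0933
```

```bash
python3 -c "
from h import *
st();print(row((0.46,0.22,0.25),0.03))"
```

```text
t 1.65 pos [0.3757 0.44   0.2767] yaw 0.0318 tilt [ 0. -0. -1.] F [-0.08  1.33  0.41] M [ 0.    -0.049 -0.005] w 0.0933 q [-0.87  0.46 -0.13  1.96  0.09  0.73  0.55]
([0.1339, -1.1129, 0.3861], [0.0012, 0.0002, 0.0001])
```

servo_tool:
  targets:
    - [0.07, -0.55, 0.2, 0, 0, 0, 1]
    - [0.13, -1.0, 0.36, 0, 0, 0, 1]
    - [0.13, -1.0, 0.36, 0, 0, 0, 1]
    - [0.13, -1.0, 0.36, 0, 0, 0, 1]
    - [0.13, -1.0, 0.36, 0, 0, 0, 1]

```text
time_s: 2.28
tool_pos: [0.455, 0.24, 0.2507]
ee_rot: [-1.12, 1.57, -1.092]
wrist_force: [-0.1, 0.1, 1.2]
width: 0.0929
```

```bash
python3 -c "
from h import *
import pickle
st();w=vision.capture('wrist');save(w,'w1.png');pickle.dump(w,open('w1.pkl','wb'));print(vision.mark_of(w,'keyhole'),vision.mark_of(w,'terminal'))"
```

```text
t 2.275 pos [0.455  0.24   0.2507] yaw 0.0272 tilt [ 0.001 -0.001 -1.   ] F [-0.15  0.07  1.24] M [ 0.097 -0.048 -0.057] w 0.0929 q [-0.5   0.43 -0.13  2.12  0.1   0.6   0.9 ]
[{'at': [0.4928, 0.2294, 0.0803], 'conf': 0.68}, {'at': [0.544, 0.2347, 0.0004], 'conf': 0.68}] [{'at': [0.5448, 0.2337, 0.0016], 'conf': 0.67}]
```

View pics/w1.png

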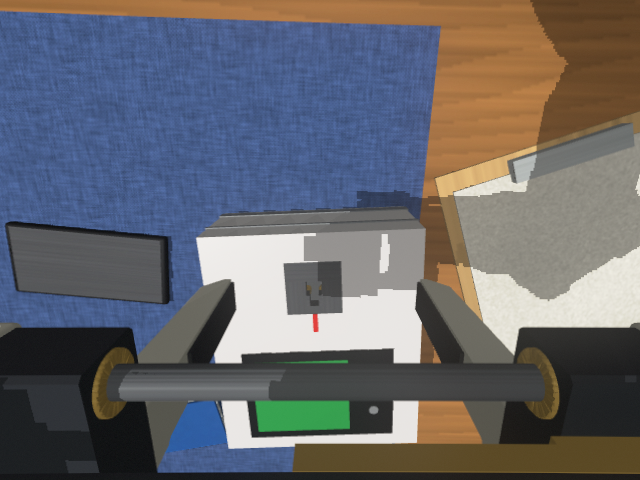

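```bash
python3 -c "
from h import *
import pickle
w=pickle.load(open('w1.pkl','rb'));save(w,'w1z.png',(265,250,365,340),8)
print(px(w,313,268),px(w,350,300))
t=pickle.load(open('top.pkl','rb'));print(px(t,206,295),px(t,180,320))
"
```

```text
[0.4746393  0.23059393 0.08046284] [0.50060801 0.26015007 0.08118017]
[0.51313154 0.23137977 0.08193659] [0.46892961 0.28539544 0.07879382]
```

View pics/w1z.png

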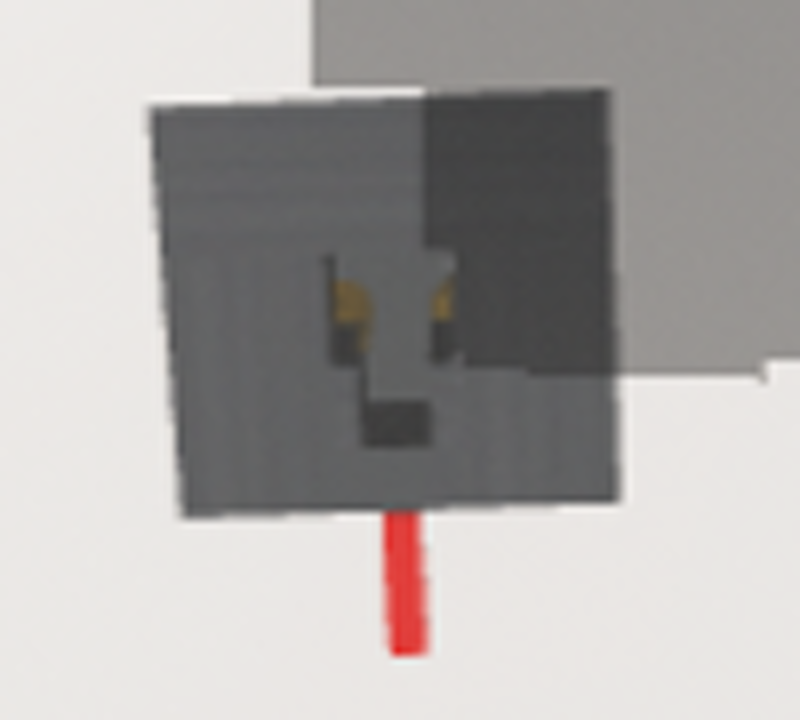

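```bash
python3 -c "
from h import *
import pickle
w=pickle.load(open('w1.pkl','rb'))
f=lambda x,y:px(w,265+(x+.5)/8-.5,250+(y+.5)/8-.5,0.08)
c=[f(*a) for a in((150,105),(607,90),(620,500),(183,518))];c=np.array(c)
print(c.round(4));print('centre',c.mean(0).round(4))
for i in range(4):
  d=c[(i+1)%4]-c[i];print(np.linalg.norm(d).round(4),np.degrees(np.arctan2(d[1],d[0])).round(2))
a=f(402,512);b=f(409,656);print('line',a.round(4),b.round(4),np.degrees(np.arctan2((b-a)[1],(b-a)[0])))
h=[f(*a) for a in((325,250),(455,250),(462,365),(331,365))];print('hole',np.mean(h,0).round(4));print(f(360,447).round(4),f(432,447).round(4))
T=np.array(w['world_from_camera']);o=get_obs();Rt=R.from_euler('xyz',o['ee_rot']).as_matrix();print((Rt.T@(T[:3,3]-o['tool_pos'])).round(4),(Rt.T@T[:3,:3]).round(4))
print(row((0.55,-0.2,0.22),-0.14)); 
s=pickle.load(open('scene.pkl','rb'));save(s,'sc2.png',(190,280,270,360),9)
"
```

```text
[[0.4711 0.2078 0.08  ]
 [0.4684 0.2514 0.08  ]
 [0.512  0.2544 0.08  ]
 [0.5152 0.2108 0.08  ]]
centre [0.4917 0.2311 0.08  ]
0.0437 93.54
0.0438 3.91
0.0438 -85.81
0.0442 -176.19
line [0.514  0.2327 0.08  ] [0.5303 0.2337 0.08  ] 3.496705275801086
hole [0.4917 0.2314 0.08  ]
[0.5068 0.2284 0.08  ] [0.5067 0.2355 0.08  ]
[-0.0833 -0.0031 -0.0819] [[ 0.0028 -0.2931  0.9561]
 [ 1.     -0.0057 -0.0047]
 [ 0.0069  0.9561  0.2931]]
([0.1536, -2.2331, 0.4073], [0.1101, 0.0004, -0.0005])
```

View pics/sc2.png

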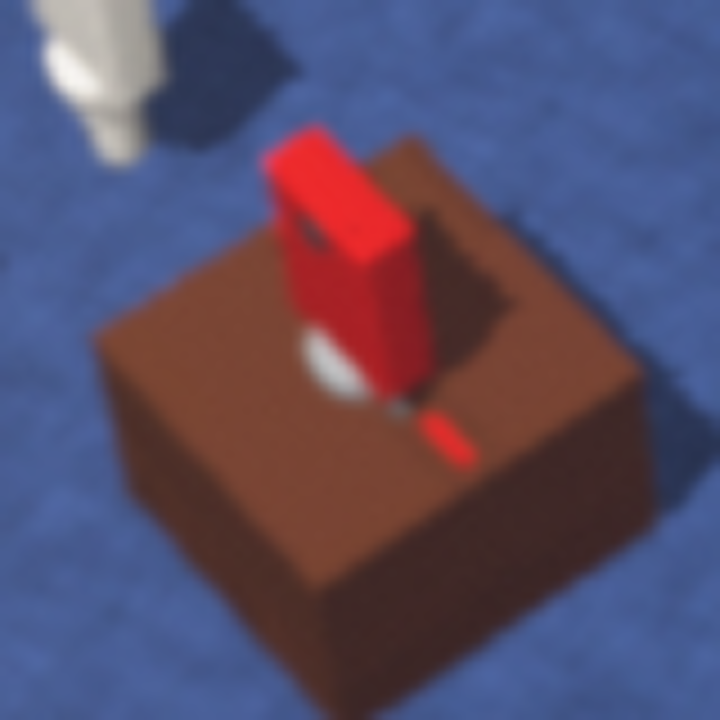

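servo_tool:
  targets:
    - [0, -0.3, 0.1, 0.0, 0, 0, 1]
    - [0, -0.6, 0.2, 0.05, 0, 0, 1]
    - [0, -0.9, 0.2, 0.1, 0, 0, 1]
    - [0.1, -1.0, 0.25, 0.1, 0, 0, 1]
    - [0.1, -1.0, 0.25, 0.1, 0, 0, 1]

```text
time_s: 3.05
tool_pos: [0.5106, 0.0453, 0.2302]
ee_rot: [2.287, 1.57, 2.162]
wrist_force: [-0.3, 0.7, 0.2]
width: 0.0932
```

servo_tool:
  targets:
    - [0, -0.3, 0, 0.0, 0, 0, 1]
    - [0, -0.6, 0, 0, 0, 0, 1]
    - [0, -0.9, 0, 0, 0, 0, 1]
    - [0, -1.0, 0, 0, 0, 0, 1]
    - [0, -1.0, 0, 0, 0, 0, 1]

```text
time_s: 3.68
tool_pos: [0.4861, -0.1526, 0.2305]
ee_rot: [1.348, 1.57, 1.222]
wrist_force: [0.5, 0.5, -0.6]
width: 0.0931
```

```bash
python3 -c "
from h import *
import pickle
st()
s=pickle.load(open('scene.pkl','rb'))
f=lambda x,y:px(s,190+(x+.5)/9-.5,280+(y+.5)/9-.5,0.05)
c=np.array([f(*a) for a in((415,135),(645,372),(318,590),(97,340))]);print(c.round(4),c.mean(0))
for i in range(4):
  d=c[(i+1)%4]-c[i];print(np.linalg.norm(d).round(4),np.degrees(np.arctan2(d[1],d[0])).round(2))
print(row((c.mean(0)[0]-.03,c.mean(0)[1],0.22),-0.14))"
```

```text
t 3.675 pos [ 0.4861 -0.1526  0.2305] yaw -0.1252 tilt [ 0.     0.001 -1.   ] F [ 0.49  0.46 -0.65] M [ 0.068  0.016 -0.028] w 0.0931 q [ 0.28  0.45 -0.11  2.15  0.09  0.54  1.54]
[[ 0.5527 -0.1564  0.05  ]
 [ 0.6189 -0.1775  0.05  ]
 [ 0.5971 -0.244   0.05  ]
 [ 0.5319 -0.2228  0.05  ]] [ 0.57518551 -0.20017592  0.05      ]
0.0695 -17.69
0.07 -108.14
0.0686 162.01
0.0696 72.64
([0.0526, -0.1991, 0.3226], [0.0094, 0.0001, -0.0006])
```

servo_tool:
  targets:
    - [0.05, -0.2, 0.29, -0.1, 0, 0, 1]
    - [0.05, -0.2, 0.29, -0.117, 0, 0, 1]
    - [0.05, -0.2, 0.29, -0.117, 0, 0, 1]
    - [0.05, -0.2, 0.29, -0.117, 0, 0, 1]

```text
time_s: 4.18
tool_pos: [0.5383, -0.1973, 0.2206]
ee_rot: [1.8, 1.569, 1.86]
wrist_force: [-0.7, 0.1, 0.2]
width: 0.0932
```

```bash
python3 -c "
from h import *
import pickle
st();w=vision.capture('wrist');save(w,'w2.png');save(w,'w2z.png',(240,230,400,350),5);pickle.dump(w,open('w2.pkl','wb'));
for t in ('stand_mouth','key_bow','key_collar'):print(t,[(d['at'],d['conf']) for d in vision.mark_of(w,t)])"
```

```text
t 4.175 pos [ 0.5383 -0.1973  0.2206] yaw 0.0601 tilt [-0.     0.002 -1.   ] F [-0.68  0.07  0.25] M [-0.008  0.068  0.027] w 0.0932 q [ 0.37  0.53 -0.16  2.02  0.14  0.61  1.74]
stand_mouth [([0.4379, -0.2545, 0.0494], 0.89)]
key_bow [([0.6712, -0.1923, 0.0538], 0.89), ([0.5794, -0.2043, 0.0788], 0.72), ([0.4836, -0.1609, 0.0502], 0.7)]
key_collar [([0.4817, -0.1623, 0.0266], 0.88)]
```

View pics/w2.png

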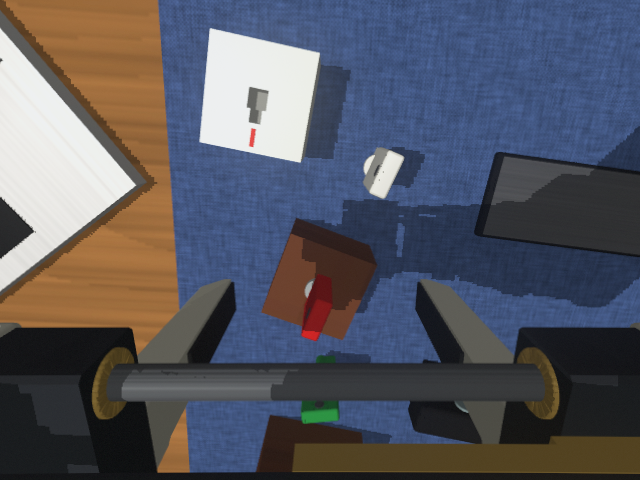

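View pics/w2z.png

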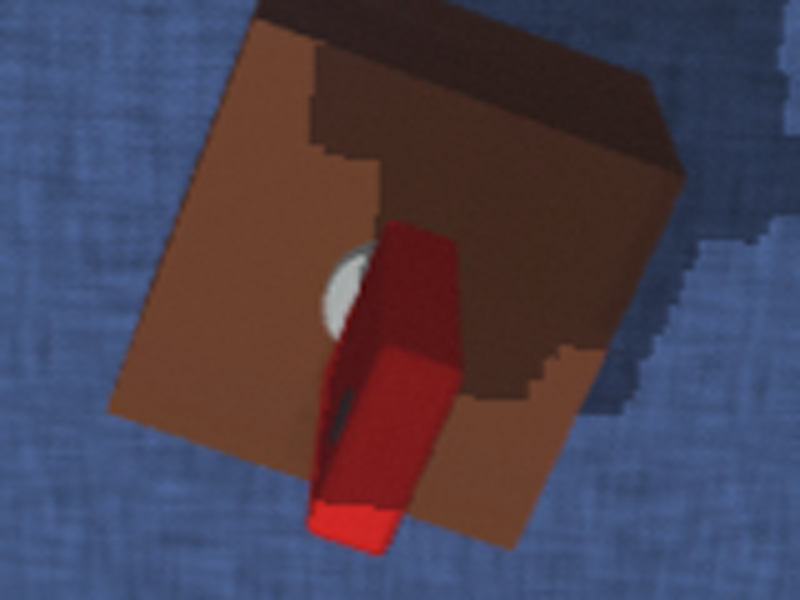

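```bash
cat >> h.py <<'E'
def quad(p,x0,y0,s,pts,z):
    c=np.array([px(p,x0+(x+.5)/s-.5,y0+(y+.5)/s-.5,z) for x,y in pts])
    print('centre',c.mean(0).round(4))
    for i in range(4):
        d=c[(i+1)%4]-c[i];print('  len',np.linalg.norm(d).round(4),'ang',np.degrees(np.arctan2(d[1],d[0])).round(2))
    return c
E
python3 -c "
from h import *
import pickle
w=pickle.load(open('w2.pkl','rb'))
quad(w,240,230,5,((392,345),(463,372),(385,555),(308,528)),0.098)
quad(w,240,230,5,((255,18),(685,175),(515,550),(108,412)),0.05)
print(row((0.5745,-0.2015,0.17),-0.31))
"
```

```text
centre [ 0.575  -0.2007  0.098 ]
  len 0.0099 ang 70.54
  len 0.0289 ang -17.38
  len 0.011 ang -108.61
  len 0.029 ang 160.49
centre [ 0.5755 -0.201   0.05  ]
  len 0.0698 ang 72.32
  len 0.0704 ang -17.51
  len 0.0701 ang -107.78
  len 0.0703 ang 162.25
([0.2544, -0.0252, 0.1791], [0.2351, 0.0002, -0.0006])
```

servo_tool:
  targets:
    - [0.05, -0.02, 0.18, 0.1, 0, 0, 0.2]
    - [0.1, -0.02, 0.18, 0.2, 0, 0, 0]
    - [0.1, -0.02, 0.18, 0.234, 0, 0, 0]
    - [0.1, -0.02, 0.18, 0.234, 0, 0, 0]
    - [0.1, -0.02, 0.18, 0.234, 0, 0, 0]

```text
time_s: 5.0
tool_pos: [0.5746, -0.2004, 0.2011]
ee_rot: [1.199, 1.57, 0.892]
wrist_force: [0.2, 0.3, -0.5]
width: 0.0486
```

```bash
python3 -c "
from h import *
import pickle
st();w=vision.capture('wrist');save(w,'w3.png');pickle.dump(w,open('w3.pkl','wb'));print(row((0.575,-0.201,0.143),-0.307))"
```

```text
t 5.0 pos [ 0.5746 -0.2004  0.2011] yaw -0.307 tilt [ 0.001  0.001 -1.   ] F [ 0.22  0.27 -0.54] M [-0.006  0.03   0.024] w 0.0486 q [ 0.28  0.59 -0.05  1.96  0.05  0.6   1.46]
([0.2907, -0.0021, 0.0025], [-0.0002, 0.0003, -0.0007])
```

View pics/w3.png

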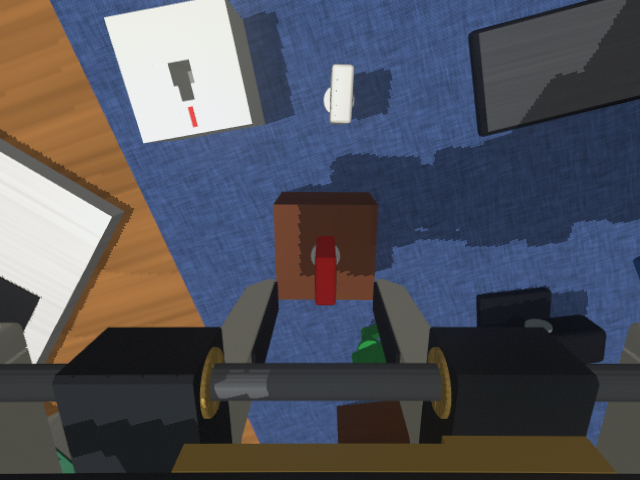

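servo_tool:
  targets:
    - [0.15, 0, 0, 0, 0, 0, 0]
    - [0.29, 0, 0, 0, 0, 0, 0]
    - [0.29, 0, 0, 0, 0, 0, 0]
    - [0.29, 0, 0, 0, 0, 0, 0]

```text
time_s: 5.55
tool_pos: [0.5749, -0.2006, 0.1439]
ee_rot: [0.77, 1.569, 0.462]
wrist_force: [-0.3, 0.4, -0.1]
width: 0.0461
```

servo_tool:
  targets:
    - [0, 0, 0, 0, 0, 0, -1]
    - [0, 0, 0, 0, 0, 0, -1]
    - [0, 0, 0, 0, 0, 0, -1]
    - [0, 0, 0, 0, 0, 0, -1]
    - [0, 0, 0, 0, 0, 0, -1]
    - [0, 0, 0, 0, 0, 0, -1]
  squeeze: 30

```text
time_s: 6.3
tool_pos: [0.575, -0.2006, 0.1441]
ee_rot: [0.706, 1.569, 0.399]
wrist_force: [-0.5, 0.0, 3.6]
width: 0.0116
```

```bash
python3 -c "
from h import *
st()"
```

```text
t 6.3 pos [ 0.575  -0.2006  0.1441] yaw -0.3073 tilt [ 0.002  0.001 -1.   ] F [-0.52  0.03  3.59] M [0.101 0.126 0.015] w 0.0116 q [ 0.27  0.67 -0.05  1.99  0.06  0.48  1.45]
```

servo_tool:
  targets:
    - [-0.05, 0, 0, 0, 0, 0, -1]
    - [-0.1, 0, 0, 0, 0, 0, -1]
    - [-0.2, 0, 0, 0, 0, 0, -1]
    - [-0.3, 0, 0, 0, 0, 0, -1]
    - [-0.4, 0, 0, 0, 0, 0, -1]
    - [-0.4, 0, 0, 0, 0, 0, -1]

```text
time_s: 7.05
tool_pos: [0.5755, -0.2009, 0.226]
ee_rot: [0.26, 1.566, -0.048]
wrist_force: [-0.0, 0.2, -1.5]
width: 0.0116
```

```bash
python3 -c "
from h import *
import pickle
st();w=vision.capture('wrist');save(w,'w4.png',(220,170,420,340),4);pickle.dump(w,open('w4.pkl','wb'))
s=vision.capture('scene');save(s,'sc4.png',(180,220,290,370),4)
print(vision.mark_of(s,'key'))"
```

```text
t 7.05 pos [ 0.5755 -0.2009  0.226 ] yaw -0.3074 tilt [ 0.005 -0.    -1.   ] F [-0.01  0.2  -1.5 ] M [ 0.023  0.034 -0.028] w 0.0116 q [ 0.28  0.55 -0.05  1.94  0.05  0.64  1.46]
[{'at': [0.5732, -0.2006, 0.1031], 'conf': 0.91}, {'at': [0.6696, -0.1933, 0.001], 'conf': 0.83}, {'at': [0.4793, -0.1614, -0.0008], 'conf': 0.76}, {'at': [0.6931, -0.0668, 0.0012], 'conf': 0.44}]
```

View pics/w4.png

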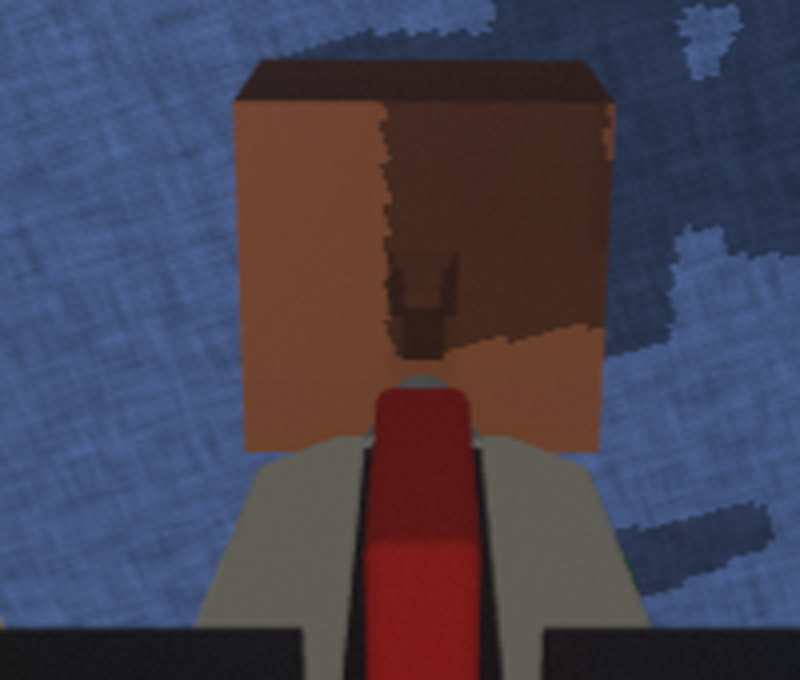

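View pics/sc4.png

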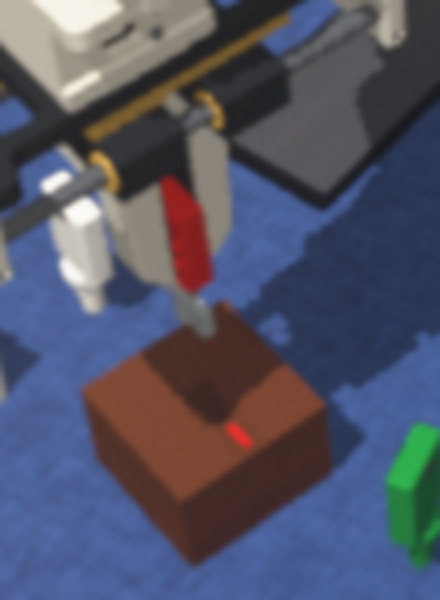

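```bash
python3 -c "
from h import *
import pickle
w=pickle.load(open('w4.pkl','rb'))
f=lambda x,y,z=0.05:px(w,220+(x+.5)/4-.5,170+(y+.5)/4-.5,z)
print(f(388,252).round(4),f(460,252).round(4),f(390,312).round(4),f(457,312).round(4),'slot end',f(398,358).round(4),f(445,358).round(4))
print('bow top edge centre',f(423.5,540,0.1798).round(4), 'far', f(423.5,390,0.136).round(4))
quad(w,220,170,4,((235,100),(615,102),(599,452),(246,452)),.05)
a=-0.307
print('hole centre from slot end',(f(398,358)+f(445,358))/2-0.0165*np.array([np.cos(a),np.sin(a),0]))
"
```

```text
[ 0.5673 -0.2056  0.05  ] [ 0.5715 -0.1926  0.05  ] [ 0.5789 -0.209   0.05  ] [ 0.5828 -0.1967  0.05  ] slot end [ 0.5884 -0.2105  0.05  ] [ 0.5911 -0.2017  0.05  ]
bow top edge centre [ 0.5616 -0.1968  0.1798] far [ 0.563  -0.1972  0.136 ]
centre [ 0.5753 -0.201   0.05  ]
  len 0.0699 ang 72.01
  len 0.0702 ang -17.96
  len 0.0701 ang -107.69
  len 0.0706 ang 161.84
hole centre from slot end [ 0.5740319  -0.20111053  0.05      ]
```

```bash
python3 -c "
from h import *
print(row((0.4917,0.2313,0.25),0.065)); print(row((0.533,0.01,0.25),-0.1))"
```

```text
([-0.1304, 1.9333, -1.0478], [-0.237, 0.0005, -0.0006])
([-0.1311, 0.9411, -0.5163], [-0.132, 0.0005, -0.0006])
```

servo_tool:
  targets:
    - [-0.13, 0.27, -0.15, -0.06, 0, 0, -1]
    - [-0.13, 0.54, -0.3, -0.1, 0, 0, -1]
    - [-0.13, 0.8, -0.44, -0.132, 0, 0, -1]
    - [-0.13, 0.94, -0.516, -0.132, 0, 0, -1]
    - [-0.13, 0.94, -0.516, -0.132, 0, 0, -1]

```text
time_s: 7.82
tool_pos: [0.5323, 0.0126, 0.2491]
ee_rot: [1.961, 1.569, 1.866]
wrist_force: [-0.2, -0.3, 0.4]
width: 0.0116
```

```bash
python3 -c "
from h import *
print(row((0.4917,0.2313,0.25),0.065))"
```

```text
([-0.0025, 1.0692, -0.3058], [-0.1019, -0.0003, -0.001])
```

servo_tool:
  targets:
    - [0, 0.27, -0.08, -0.05, 0, 0, -1]
    - [0, 0.54, -0.16, -0.1, 0, 0, -1]
    - [0, 0.8, -0.24, -0.102, 0, 0, -1]
    - [0, 1.0, -0.3, -0.102, 0, 0, -1]
    - [0, 1.0, -0.3, -0.102, 0, 0, -1]

```text
time_s: 8.45
tool_pos: [0.4912, 0.2198, 0.2488]
ee_rot: [1.941, 1.568, 2.01]
wrist_force: [0.7, -0.3, -1.2]
width: 0.0118
```

```bash
python3 -c "
from h import *
print(row((0.4917,0.2313,0.235),0.065))"
```

```text
([0.0694, 0.0568, 0.0065], [0.0026, -0.0006, -0.0016])
```

servo_tool:
  targets:
    - [0.05, 0.057, 0.006, 0.003, 0, 0, -1]
    - [0.05, 0.057, 0.006, 0.003, 0, 0, -1]
    - [0.05, 0.057, 0.006, 0.003, 0, 0, -1]
    - [0.05, 0.057, 0.006, 0.003, 0, 0, -1]

```text
time_s: 8.95
tool_pos: [0.4919, 0.2305, 0.2389]
ee_rot: [1.968, 1.568, 2.031]
wrist_force: [-0.3, 0.5, -0.1]
width: 0.0121
```

```bash
python3 -c "
from h import *
import pickle
st();w=vision.capture('wrist');save(w,'w5.png',(220,170,420,340),4);pickle.dump(w,open('w5.pkl','wb'))
s=vision.capture('scene');save(s,'sc5.png',(270,60,430,210),4)
T=np.array(w['world_from_camera']);o=get_obs();Rt=R.from_euler('xyz',o['ee_rot']).as_matrix();print((Rt.T@(T[:3,3]-o['tool_pos'])).round(4))
print(row((0.4917,0.2313,0.235),0.065))"
```

```text
t 8.95 pos [0.4919 0.2305 0.2389] yaw 0.0632 tilt [-0.001  0.002 -1.   ] F [-0.27  0.46 -0.13] M [ 0.072 -0.046  0.012] w 0.0121 q [-0.44  0.47 -0.15  2.07  0.11  0.6   0.97]
[-0.0834 -0.0002 -0.0829]
([0.0203, 0.0024, -0.0003], [-0.0009, -0.0004, -0.0015])
```

View pics/w5.png

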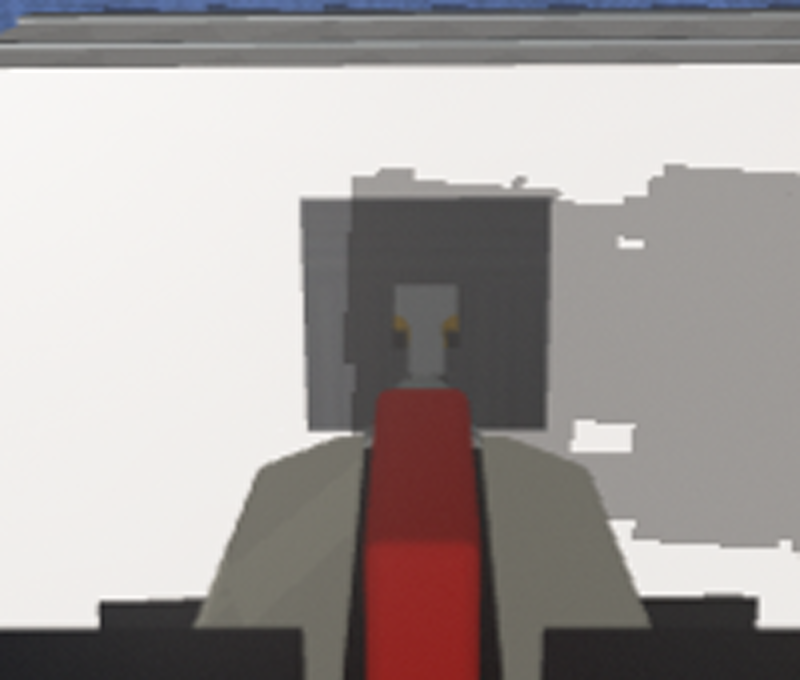

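View pics/sc5.png

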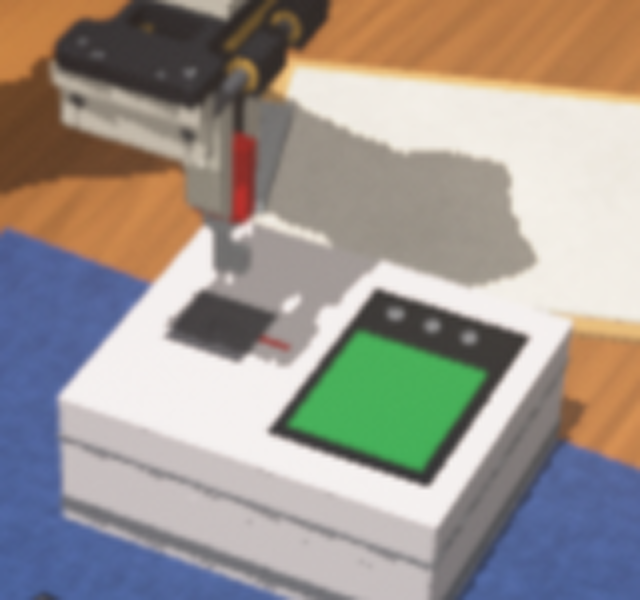

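```bash
python3 -c "
from h import *
import pickle
w=pickle.load(open('w5.pkl','rb'));print(w['cx'],w['cy'])
quad(w,220,170,4,((302,198),(552,200),(547,430),(308,430)),.08)
f=lambda x,y,z:px(w,220+(x+.5)/4-.5,170+(y+.5)/4-.5,z)
o=get_obs()['tool_pos']
for zz in (0,): print('bow top near edge',f(367,541,o[2]-.0461).round(4),f(480,541,o[2]-.0461).round(4))
print('hole top edge', f(394,285,.08),f(458,285,.08))
import math;print(o)
w=pickle.load(open('w4.pkl','rb'));o=np.array((0.5755,-0.2009,0.226))
print('w4 bow',f(367,541,o[2]-.0461).round(4),f(480,541,o[2]-.0461).round(4))
"
```

```text
325.20097510068075 237.58474758771547
centre [0.4917 0.2314 0.08  ]
  len 0.0439 ang 93.07
  len 0.0437 ang 3.87
  len 0.0441 ang -86.47
  len 0.0441 ang -176.42
bow top near edge [0.4774 0.2239 0.193 ] [0.4767 0.2353 0.193 ]
hole top edge [0.48592952 0.22511754 0.08      ] [0.48522398 0.23654336 0.08      ]
[0.49178943 0.23080715 0.23906514]
w4 bow [ 0.5599 -0.2023  0.1799] [ 0.5634 -0.1914  0.1799]
```

```bash
python3 -c "
from h import *
print(row((0.4915,0.2315,0.206),0.063))"
```

```text
([0.1653, 0.0032, -0.0011], [0.0004, -0.0004, -0.0015])
```

servo_tool:
  targets:
    - [0.08, 0.003, -0.001, 0, 0, 0, -1]
    - [0.165, 0.003, -0.001, 0, 0, -0.001, -1]
    - [0.165, 0.003, -0.001, 0, 0, -0.001, -1]
    - [0.165, 0.003, -0.001, 0, 0, -0.001, -1]
    - [0.165, 0.003, -0.001, 0, 0, -0.001, -1]

```text
time_s: 9.68
tool_pos: [0.4917, 0.2316, 0.2064]
ee_rot: [1.601, 1.57, 1.665]
wrist_force: [1.1, 0.2, -1.4]
width: 0.0119
```

```bash
python3 -c "
from h import *
st();print(row((0.4915,0.2315,0.199),0.063))
w=vision.capture('wrist');save(w,'w6.png',(260,220,380,320),6)"
```

```text
t 9.675 pos [0.4917 0.2316 0.2064] yaw 0.0636 tilt [-0.     0.001 -1.   ] F [ 1.09  0.17 -1.38] M [ 0.051 -0.005  0.019] w 0.0119 q [-0.45  0.52 -0.13  2.1   0.13  0.53  0.96]
([0.0372, -0.0004, -0.0011], [0.0004, -0.0, -0.0008])
```

View pics/w6.png

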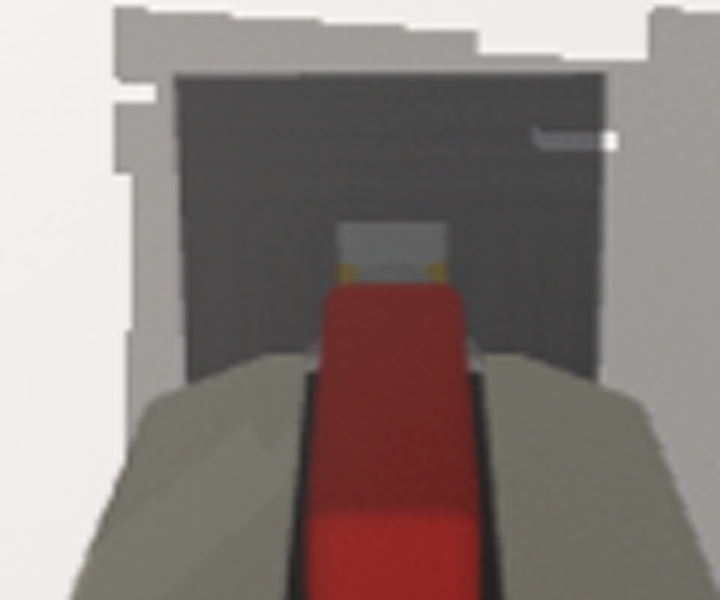

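servo_tool:
  targets:
    - [0.01, 0, -0.001, 0, 0, 0, -1]
    - [0.02, 0, -0.001, 0, 0, 0, -1]
    - [0.03, 0, -0.001, 0, 0, 0, -1]
    - [0.037, 0, -0.001, 0, 0, 0, -1]
    - [0.037, 0, -0.001, 0, 0, 0, -1]

```text
time_s: 10.35
tool_pos: [0.4915, 0.2315, 0.1989]
ee_rot: [1.737, 1.57, 1.8]
wrist_force: [-0.8, -0.4, -0.6]
width: 0.0118
```

```bash
python3 -c "
from h import *
st();print(row((0.4915,0.2315,0.185),0.063))"
```

```text
t 10.35 pos [0.4915 0.2315 0.1989] yaw 0.0636 tilt [-0.     0.001 -1.   ] F [-0.79 -0.38 -0.63] M [ 0.028 -0.046  0.029] w 0.0118 q [-0.45  0.53 -0.13  2.1   0.13  0.51  0.95]
([0.0697, -0.0003, 0.0002], [0.0004, -0.0001, -0.0007])
```

servo_tool:
  targets:
    - [0.01, 0, 0, 0, 0, 0, -1]
    - [0.02, 0, 0, 0, 0, 0, -1]
    - [0.03, 0, 0, 0, 0, 0, -1]
    - [0.03, 0, 0, 0, 0, 0, -1]

```text
time_s: 10.85
tool_pos: [0.4914, 0.2315, 0.1927]
ee_rot: [2.059, 1.57, 2.123]
wrist_force: [-0.4, -0.4, -0.9]
width: 0.0119
```

```bash
python3 -c "
from h import *
st();print(row((0.4915,0.2315,0.18),0.063))"
```

```text
t 10.85 pos [0.4914 0.2315 0.1927] yaw 0.0636 tilt [-0.001  0.001 -1.   ] F [-0.36 -0.4  -0.89] M [ 0.009  0.048 -0.04 ] w 0.0119 q [-0.45  0.54 -0.13  2.11  0.14  0.5   0.95]
([0.0637, -0.0, 0.0005], [0.0004, -0.0003, -0.0006])
```

In without contact (9 mm deep). On.

servo_tool:
  targets:
    - [0.015, 0, 0, 0, 0, 0, -1]
    - [0.03, 0, 0, 0, 0, 0, -1]
    - [0.045, 0, 0, 0, 0, 0, -1]
    - [0.06, 0, 0, 0, 0, 0, -1]
    - [0.07, 0, 0, 0, 0, 0, -1]
    - [0.07, 0, 0, 0, 0, 0, -1]

```text
time_s: 11.6
tool_pos: [0.4913, 0.2315, 0.1786]
ee_rot: [2.352, 1.57, 2.416]
wrist_force: [-0.1, -0.0, 0.0]
width: 0.012
```

```bash
python3 -c "
from h import *
st();print(row((0.4915,0.2315,0.174),0.063))"
```

```text
t 11.6 pos [0.4913 0.2315 0.1786] yaw 0.0636 tilt [-0.001  0.001 -1.   ] F [-0.08 -0.05  0.02] M [0.056 0.099 0.013] w 0.012 q [-0.46  0.56 -0.12  2.12  0.14  0.47  0.95]
([0.0228, -0.0001, 0.0009], [0.0004, -0.0005, -0.0005])
```

servo_tool:
  targets:
    - [0.008, 0, 0.001, 0, 0, 0, -1]
    - [0.016, 0, 0.001, 0, 0, 0, -1]
    - [0.02, 0, 0.001, 0, 0, 0, -1]
    - [0.022, 0, 0.001, 0, 0, 0, -1]
    - [0.022, 0, 0.001, 0, 0, 0, -1]

```text
time_s: 12.22
tool_pos: [0.4915, 0.2315, 0.1742]
ee_rot: [2.385, 1.57, 2.449]
wrist_force: [0.1, 0.5, -0.0]
width: 0.0123
```

```bash
python3 -c "
from h import *
st()"
```

```text
t 12.225 pos [0.4915 0.2315 0.1742] yaw 0.0637 tilt [-0.001  0.001 -1.   ] F [ 0.11  0.54 -0.03] M [ 0.008  0.013 -0.05 ] w 0.0123 q [-0.46  0.57 -0.12  2.12  0.14  0.46  0.94]
```

servo_tool:
  targets:
    - [0.003, 0, 0, 0, 0, 0, -1]
    - [0.003, 0, 0, 0, 0, 0, -1]
    - [0.003, 0, 0, 0, 0, 0, -1]

```text
time_s: 12.6
tool_pos: [0.4915, 0.2315, 0.1741]
ee_rot: [1.984, 1.57, 2.048]
wrist_force: [-1.9, -0.8, 5.6]
width: 0.0116
```

servo_tool:
  targets:
    - [0.003, 0, 0, 0, 0, 0, -1]
    - [0.004, 0, 0, 0, 0, 0, -1]
    - [0.004, 0, 0, 0, 0, 0, -1]
    - [0.004, 0, 0, 0, 0, 0, -1]

```text
time_s: 13.1
tool_pos: [0.4915, 0.2316, 0.1741]
ee_rot: [1.388, 1.57, 1.452]
wrist_force: [-2.4, -1.4, 9.2]
width: 0.0122
```

```bash
python3 -c "
from h import *
st()"
```

```text
t 13.1 pos [0.4915 0.2316 0.1741] yaw 0.0636 tilt [ 0.     0.001 -1.   ] F [-2.4  -1.4   9.21] M [-0.227  0.554  0.034] w 0.0122 q [-0.46  0.57 -0.12  2.12  0.14  0.46  0.94]
```

servo_tool:
  targets:
    - [0.001, 0, 0, 0.0, 0, 0, -1]
    - [0.001, 0, 0, 0.05, 0, 0, -1]
    - [0.001, 0, 0, 0.1, 0, 0, -1]
    - [0.001, 0, 0, 0.15, 0, 0, -1]
    - [0.001, 0, 0, 0.19, 0, 0, -1]
    - [0.001, 0, 0, 0.19, 0, 0, -1]

```text
time_s: 13.85
tool_pos: [0.492, 0.2325, 0.1741]
ee_rot: [1.188, 1.568, 0.954]
wrist_force: [0.7, 2.8, 1.0]
width: 0.0115
```

```bash
cat > tq.py <<'E'
from h import *
import sys
n=int(sys.argv[1]) if len(sys.argv)>1 else 3
M=[];J=[];F=[];Y=[]
for i in range(n):
    if i: vision.capture("top")
    o=get_obs();Rt=R.from_euler("xyz",o["ee_rot"]).as_matrix();Y.append(np.arctan2(Rt[1,2],Rt[0,2]))
    M.append(o["torque"][2]);J.append(o["joint_efforts"][6]);F.append(o["wrist_force"])
print("t",o["time_s"],"cw",[round(0.0635-y,4) for y in Y],"Mz",np.round(M,3),round(np.mean(M),3),"J7",np.round(J,4),"F",np.mean(F,0).round(2),o["tool_pos"].round(4))
E
python3 tq.py 4
```

```text
t 14.0 cw [np.float64(0.2973), np.float64(0.2964), np.float64(0.2963), np.float64(0.2965)] Mz [0.046 0.018 0.012 0.028] 0.026 J7 [-0.3793 -0.1627 -0.069  -0.0355] F [1.16 3.7  1.03] [0.492  0.2324 0.1741]
```

servo_tool:
  targets:
    - [0.001, 0, 0, 0.03, 0, 0, -1]
    - [0.001, 0, 0, 0.03, 0, 0, -1]
    - [0.001, 0, 0, 0.03, 0, 0, -1]

```text
time_s: 14.38
tool_pos: [0.4921, 0.2324, 0.1741]
ee_rot: [1.235, 1.568, 0.955]
wrist_force: [-0.1, 4.0, 5.2]
width: 0.0113
```

```bash
python3 tq.py 2
```

```text
t 14.425 cw [np.float64(0.3435), np.float64(0.3435)] Mz [-0.007 -0.019] -0.013 J7 [-0.0073  0.0043] F [0.38 3.58 5.49] [0.4921 0.2324 0.1741]
```

servo_tool:
  targets:
    - [0.0, 0.002, 0, 0.03, 0, 0, -1]
    - [0.0, 0.002, 0, 0.03, 0, 0, -1]
    - [0.0, 0.002, 0, 0.03, 0, 0, -1]

```text
time_s: 14.8
tool_pos: [0.4922, 0.2326, 0.1741]
ee_rot: [1.237, 1.568, 0.91]
wrist_force: [0.1, 1.7, 4.4]
width: 0.012
```

```bash
python3 tq.py 2
```

```text
t 14.85 cw [np.float64(0.3906), np.float64(0.3905)] Mz [ 0.081 -0.013] 0.034 J7 [-0.0138  0.0003] F [-0.29  1.6   4.32] [0.4922 0.2326 0.1741]
```

servo_tool:
  targets:
    - [-0.001, 0.001, 0, 0.025, 0, 0, -1]
    - [-0.001, 0.001, 0, 0.025, 0, 0, -1]
    - [-0.001, 0.001, 0, 0.025, 0, 0, -1]

```text
time_s: 15.22
tool_pos: [0.4923, 0.2327, 0.1741]
ee_rot: [1.274, 1.568, 0.908]
wrist_force: [1.9, 0.6, 0.4]
width: 0.0118
```

```bash
python3 tq.py 2
```

```text
t 15.275 cw [np.float64(0.4297), np.float64(0.4296)] Mz [0.01  0.038] 0.024 J7 [-0.0362 -0.0246] F [1.65 0.69 0.09] [0.4922 0.2327 0.1741]
```

servo_tool:
  targets:
    - [0, 0, 0, 0.025, 0, 0, -1]
    - [0, 0, 0, 0.025, 0, 0, -1]
    - [0, 0, 0, 0.025, 0, 0, -1]

```text
time_s: 15.65
tool_pos: [0.4923, 0.2327, 0.1741]
ee_rot: [1.273, 1.568, 0.868]
wrist_force: [1.9, 1.9, 0.9]
width: 0.0116
```

```bash
python3 tq.py 2
```

```text
t 15.7 cw [np.float64(0.4688), np.float64(0.4688)] Mz [0.013 0.058] 0.036 J7 [-0.0373 -0.0251] F [1.67 1.56 0.97] [0.4923 0.2327 0.1741]
```

servo_tool:
  targets:
    - [0, 0, 0, 0.025, 0, 0, -1]
    - [0, 0, 0, 0.025, 0, 0, -1]
    - [0, 0, 0, 0.025, 0, 0, -1]

```text
time_s: 16.08
tool_pos: [0.4923, 0.2327, 0.1741]
ee_rot: [1.298, 1.568, 0.854]
wrist_force: [2.2, 1.9, 0.2]
width: 0.0119
```

```bash
python3 tq.py 2
```

```text
t 16.125 cw [np.float64(0.5079), np.float64(0.5078)] Mz [-0.021  0.047] 0.013 J7 [-0.0411 -0.0285] F [ 2.31  1.4  -0.28] [0.4923 0.2328 0.1741]
```

servo_tool:
  targets:
    - [0, 0, 0, 0.025, 0, 0, -1]
    - [0, 0, 0, 0.025, 0, 0, -1]
    - [0, 0, 0, 0.025, 0, 0, -1]

```text
time_s: 16.5
tool_pos: [0.4924, 0.2328, 0.1742]
ee_rot: [1.289, 1.568, 0.806]
wrist_force: [2.6, 1.3, -0.1]
width: 0.0118
```

```bash
python3 tq.py 2
```

```text
t 16.55 cw [np.float64(0.547), np.float64(0.547)] Mz [0.033 0.028] 0.03 J7 [-0.0457 -0.033 ] F [ 2.73  1.6  -0.07] [0.4924 0.2327 0.1741]
```

servo_tool:
  targets:
    - [0, 0.001, 0.001, 0.025, 0, 0, -1]
    - [0, 0.001, 0.001, 0.025, 0, 0, -1]
    - [0, 0.001, 0.001, 0.025, 0, 0, -1]

```text
time_s: 16.92
tool_pos: [0.4926, 0.2328, 0.1741]
ee_rot: [1.356, 1.568, 0.833]
wrist_force: [1.3, 1.9, -0.3]
width: 0.0119
```

```bash
python3 tq.py 2
```

```text
t 16.975 cw [np.float64(0.586), np.float64(0.586)] Mz [0.056 0.059] 0.058 J7 [-0.039  -0.0259] F [1.49 2.33 0.07] [0.4926 0.2328 0.1741]
```

servo_tool:
  targets:
    - [0, 0.001, 0.001, 0.025, 0, 0, -1]
    - [0, 0.001, 0.001, 0.025, 0, 0, -1]
    - [0, 0.001, 0.001, 0.025, 0, 0, -1]

```text
time_s: 17.35
tool_pos: [0.4928, 0.2329, 0.1741]
ee_rot: [1.415, 1.568, 0.853]
wrist_force: [1.1, 1.4, 0.6]
width: 0.0119
```

```bash
python3 tq.py 2
```

```text
t 17.4 cw [np.float64(0.6252), np.float64(0.6251)] Mz [0.004 0.056] 0.03 J7 [-0.0328 -0.0197] F [0.89 0.9  0.56] [0.4928 0.2329 0.1741]
```

servo_tool:
  targets:
    - [0, 0, 0, 0.025, 0, 0, -1]
    - [0, 0, 0, 0.025, 0, 0, -1]
    - [0, 0, 0, 0.025, 0, 0, -1]

```text
time_s: 17.77
tool_pos: [0.4928, 0.2329, 0.1741]
ee_rot: [1.411, 1.568, 0.81]
wrist_force: [2.1, 1.0, 1.0]
width: 0.0119
```

```bash
python3 tq.py 2
```

```text
t 17.825 cw [np.float64(0.6644), np.float64(0.6642)] Mz [-0.005  0.004] -0.0 J7 [-0.0375 -0.0248] F [1.62 1.49 1.11] [0.4928 0.2329 0.1741]
```

servo_tool:
  targets:
    - [0, 0, 0, 0.025, 0, 0, -1]
    - [0, 0, 0, 0.025, 0, 0, -1]
    - [0, 0, 0, 0.025, 0, 0, -1]

```text
time_s: 18.2
tool_pos: [0.4929, 0.2329, 0.1742]
ee_rot: [1.422, 1.568, 0.782]
wrist_force: [1.7, 1.9, 0.4]
width: 0.0122
```

```bash
python3 tq.py 2
```

```text
t 18.25 cw [np.float64(0.7034), np.float64(0.7034)] Mz [ 0.044 -0.001] 0.021 J7 [-0.0422 -0.0298] F [ 1.88  1.18 -0.53] [0.4928 0.2329 0.1741]
```

servo_tool:
  targets:
    - [0, 0, 0.001, 0.025, 0, 0, -1]
    - [0, 0, 0.001, 0.025, 0, 0, -1]
    - [0, 0, 0.001, 0.025, 0, 0, -1]

```text
time_s: 18.62
tool_pos: [0.493, 0.2329, 0.1741]
ee_rot: [1.474, 1.568, 0.795]
wrist_force: [1.9, 2.3, 0.6]
width: 0.0118
```

```bash
python3 tq.py 2
```

```text
t 18.675 cw [np.float64(0.7424), np.float64(0.7424)] Mz [0.02  0.022] 0.021 J7 [-0.0433 -0.0304] F [2.15 2.11 0.31] [0.493  0.2328 0.1741]
```

servo_tool:
  targets:
    - [0, 0, 0, 0.025, 0, 0, -1]
    - [0, 0, 0, 0.025, 0, 0, -1]
    - [0, 0, 0, 0.025, 0, 0, -1]

```text
time_s: 19.05
tool_pos: [0.493, 0.2328, 0.1741]
ee_rot: [1.482, 1.568, 0.764]
wrist_force: [1.5, 1.1, -0.7]
width: 0.012
```

```bash
python3 tq.py 2
```

```text
t 19.1 cw [np.float64(0.7815), np.float64(0.7815)] Mz [0.062 0.078] 0.07 J7 [-0.0455 -0.0327] F [ 2.07  1.36 -0.43] [0.493  0.2328 0.1741]
```

servo_tool:
  targets:
    - [0, 0, 0, 0.02, 0, 0, -1]
    - [0, 0, 0, 0.02, 0, 0, -1]
    - [0, 0, 0, 0.02, 0, 0, -1]

```text
time_s: 19.48
tool_pos: [0.493, 0.2328, 0.1741]
ee_rot: [1.479, 1.568, 0.729]
wrist_force: [2.6, 1.0, 0.5]
width: 0.0117
```

```bash
python3 tq.py 2
```

```text
t 19.525 cw [np.float64(0.8128), np.float64(0.8128)] Mz [0.041 0.039] 0.04 J7 [-0.0431 -0.0327] F [2.56 0.93 0.36] [0.493  0.2328 0.1741]
```

servo_tool:
  targets:
    - [0, 0, 0, 0.025, 0, 0, -1]
    - [0, 0, 0, 0.025, 0, 0, -1]
    - [0, 0, 0, 0.025, 0, 0, -1]

```text
time_s: 19.9
tool_pos: [0.4931, 0.2328, 0.1741]
ee_rot: [1.48, 1.568, 0.691]
wrist_force: [2.8, 0.9, -0.3]
width: 0.0118
```

```bash
python3 tq.py 2
```

```text
t 19.95 cw [np.float64(0.8519), np.float64(0.852)] Mz [0.042 0.028] 0.035 J7 [-0.047  -0.0341] F [2.87 1.16 0.01] [0.493  0.2328 0.1741]
```

servo_tool:
  targets:
    - [0, 0, 0, 0.025, 0, 0, -1]
    - [0, 0, 0, 0.025, 0, 0, -1]
    - [0, 0, 0, 0.025, 0, 0, -1]

```text
time_s: 20.32
tool_pos: [0.4931, 0.2327, 0.1741]
ee_rot: [1.496, 1.568, 0.668]
wrist_force: [2.8, 0.4, 0.5]
width: 0.0118
```

```bash
python3 tq.py 2
```

```text
t 20.375 cw [np.float64(0.8911), np.float64(0.8911)] Mz [0.049 0.03 ] 0.04 J7 [-0.0473 -0.0342] F [3.07 0.79 0.47] [0.4931 0.2327 0.1741]
```

servo_tool:
  targets:
    - [0, 0, 0, 0.025, 0, 0, -1]
    - [0, 0, 0, 0.025, 0, 0, -1]
    - [0, 0, 0, 0.025, 0, 0, -1]

```text
time_s: 20.75
tool_pos: [0.493, 0.2326, 0.1741]
ee_rot: [1.51, 1.568, 0.643]
wrist_force: [3.1, 0.7, -0.5]
width: 0.0119
```

```bash
python3 tq.py 2
```

```text
t 20.8 cw [np.float64(0.9303), np.float64(0.9302)] Mz [0.084 0.015] 0.049 J7 [-0.0496 -0.0364] F [ 3.36  0.7  -0.19] [0.4931 0.2327 0.1741]
```

servo_tool:
  targets:
    - [0, 0.001, 0.001, 0.025, 0, 0, -1]
    - [0, 0.001, 0.001, 0.025, 0, 0, -1]
    - [0, 0.001, 0.001, 0.025, 0, 0, -1]

```text
time_s: 21.18
tool_pos: [0.4933, 0.2327, 0.1741]
ee_rot: [1.564, 1.568, 0.658]
wrist_force: [1.6, 0.9, 0.9]
width: 0.0117
```

```bash
python3 tq.py 2
```

```text
t 21.225 cw [np.float64(0.9693), np.float64(0.9693)] Mz [0.048 0.013] 0.031 J7 [-0.0419 -0.0285] F [2.31 0.82 0.6 ] [0.4933 0.2327 0.1741]
```

servo_tool:
  targets:
    - [0, 0, 0, 0.025, 0, 0, -1]
    - [0, 0, 0, 0.025, 0, 0, -1]
    - [0, 0, 0, 0.025, 0, 0, -1]

```text
time_s: 21.6
tool_pos: [0.4933, 0.2327, 0.1741]
ee_rot: [1.572, 1.568, 0.627]
wrist_force: [3.5, 0.5, -0.7]
width: 0.0121
```

```bash
python3 tq.py 2
```

```text
t 21.65 cw [np.float64(1.0085), np.float64(1.0084)] Mz [-0.027  0.034] 0.004 J7 [-0.047 -0.034] F [ 2.96  0.06 -0.51] [0.4933 0.2327 0.1742]
```

servo_tool:
  targets:
    - [0, 0, 0, 0.025, 0, 0, -1]
    - [0, 0, 0, 0.025, 0, 0, -1]
    - [0, 0, 0, 0.025, 0, 0, -1]

```text
time_s: 22.02
tool_pos: [0.4933, 0.2326, 0.1742]
ee_rot: [1.573, 1.568, 0.589]
wrist_force: [2.1, 0.2, 0.4]
width: 0.0117
```

```bash
python3 tq.py 2
```

```text
t 22.075 cw [np.float64(1.0476), np.float64(1.0475)] Mz [0.083 0.06 ] 0.072 J7 [-0.0483 -0.0355] F [ 2.9  -0.07  0.03] [0.4933 0.2326 0.1741]
```

servo_tool:
  targets:
    - [0, 0, 0, 0.025, 0, 0, -1]
    - [0, 0, 0, 0.025, 0, 0, -1]
    - [0, 0, 0, 0.025, 0, 0, -1]

```text
time_s: 22.45
tool_pos: [0.4933, 0.2326, 0.1741]
ee_rot: [1.586, 1.568, 0.563]
wrist_force: [3.3, 0.9, -0.5]
width: 0.0116
```

```bash
python3 tq.py 2
```

```text
t 22.5 cw [np.float64(1.0867), np.float64(1.0867)] Mz [ 0.052 -0.009] 0.022 J7 [-0.0486 -0.0352] F [ 3.31 -0.17 -0.16] [0.4933 0.2326 0.1741]
```

servo_tool:
  targets:
    - [0, 0, 0, 0.025, 0, 0, -1]
    - [0, 0, 0, 0.025, 0, 0, -1]
    - [0, 0, 0, 0.025, 0, 0, -1]

```text
time_s: 22.88
tool_pos: [0.4933, 0.2326, 0.1741]
ee_rot: [1.604, 1.568, 0.542]
wrist_force: [2.8, -0.1, 0.5]
width: 0.0119
```

```bash
python3 tq.py 2
```

```text
t 22.925 cw [np.float64(1.1257), np.float64(1.1258)] Mz [0.06  0.026] 0.043 J7 [-0.0487 -0.0354] F [ 3.1  -0.37 -0.  ] [0.4933 0.2326 0.1741]
```

servo_tool:
  targets:
    - [0, 0, 0, 0.025, 0, 0, -1]
    - [0, 0, 0, 0.025, 0, 0, -1]
    - [0, 0, 0, 0.025, 0, 0, -1]

```text
time_s: 23.3
tool_pos: [0.4933, 0.2326, 0.1742]
ee_rot: [1.619, 1.568, 0.518]
wrist_force: [3.5, 0.0, -0.3]
width: 0.0119
```

```bash
python3 tq.py 2
```

```text
t 23.35 cw [np.float64(1.1649), np.float64(1.1649)] Mz [0.036 0.039] 0.037 J7 [-0.0511 -0.0382] F [ 4.22 -0.23 -0.21] [0.4933 0.2325 0.1741]
```

servo_tool:
  targets:
    - [0, 0, 0, 0.025, 0, 0, -1]
    - [0, 0, 0, 0.025, 0, 0, -1]
    - [0, 0, 0, 0.025, 0, 0, -1]

```text
time_s: 23.72
tool_pos: [0.4935, 0.2327, 0.1742]
ee_rot: [1.607, 1.568, 0.466]
wrist_force: [4.8, -0.1, -2.1]
width: 0.0117
```

```bash
python3 tq.py 2
```

```text
t 23.775 cw [np.float64(1.2039), np.float64(1.204)] Mz [0.049 0.029] 0.039 J7 [-0.0765 -0.0634] F [ 5.28 -0.04 -2.06] [0.4936 0.2327 0.1742]
```

servo_tool:
  targets:
    - [0, 0, 0, 0.01, 0, 0, -1]
    - [0, 0, 0, 0.01, 0, 0, -1]
    - [0, 0, 0, 0.01, 0, 0, -1]

```text
time_s: 24.15
tool_pos: [0.4937, 0.2327, 0.1742]
ee_rot: [1.603, 1.568, 0.446]
wrist_force: [5.4, 0.0, -2.1]
width: 0.0117
```

```bash
python3 tq.py 3
```

```text
t 24.25 cw [np.float64(1.2197), np.float64(1.2198), np.float64(1.2197)] Mz [0.105 0.14  0.115] 0.12 J7 [-0.0735 -0.0708 -0.0702] F [ 5.29  0.04 -2.01] [0.4937 0.2327 0.1742]
```

```bash
python3 tq.py 12
```

```text
t 24.8 cw [np.float64(1.2197), np.float64(1.2197), np.float64(1.2197), np.float64(1.2196), np.float64(1.2197), np.float64(1.2197), np.float64(1.2197), np.float64(1.2196), np.float64(1.2197), np.float64(1.2197), np.float64(1.2197), np.float64(1.2197)] Mz [0.115 0.078 0.111 0.054 0.088 0.079 0.037 0.056 0.029 0.087 0.023 0.133] 0.074 J7 [-0.0702 -0.0702 -0.0702 -0.0703 -0.0702 -0.0702 -0.0703 -0.0702 -0.0704
 -0.0702 -0.0702 -0.0703] F [ 5.11  0.21 -1.86] [0.4937 0.2327 0.1742]
```

servo_tool:
  targets:
    - [0, 0, 0, 0.012, 0, 0, -1]
    - [0, 0, 0, 0.012, 0, 0, -1]
    - [0, 0, 0, 0.012, 0, 0, -1]

```text
time_s: 25.18
tool_pos: [0.4938, 0.2327, 0.1742]
ee_rot: [1.594, 1.567, 0.419]
wrist_force: [6.0, -0.8, -1.4]
width: 0.0115
```

```bash
python3 tq.py 3
```

```text
t 25.275 cw [np.float64(1.2385), np.float64(1.2385), np.float64(1.2386)] Mz [0.087 0.075 0.085] 0.082 J7 [-0.0814 -0.0794 -0.0791] F [ 5.35 -0.43 -1.87] [0.4938 0.2327 0.1742]
```

servo_tool:
  targets:
    - [0, 0, 0, 0.012, 0, 0, -1]
    - [0, 0, 0, 0.012, 0, 0, -1]
    - [0, 0, 0, 0.012, 0, 0, -1]

```text
time_s: 25.65
tool_pos: [0.4939, 0.2327, 0.1742]
ee_rot: [1.583, 1.567, 0.389]
wrist_force: [4.7, 0.1, -1.2]
width: 0.0119
```

```bash
python3 tq.py 3
```

```text
t 25.75 cw [np.float64(1.2574), np.float64(1.2574), np.float64(1.2574)] Mz [0.073 0.098 0.118] 0.096 J7 [-0.0992 -0.0972 -0.0966] F [ 4.81  0.   -1.96] [0.494  0.2327 0.1742]
```

servo_tool:
  targets:
    - [0, 0, 0, 0.007, 0, 0, -1]
    - [0, 0, 0, 0.007, 0, 0, -1]
    - [0, 0, 0, 0.007, 0, 0, -1]

```text
time_s: 26.12
tool_pos: [0.494, 0.2327, 0.1742]
ee_rot: [1.578, 1.567, 0.373]
wrist_force: [5.0, 0.6, -1.9]
width: 0.0119
```

```bash
python3 tq.py 3
```

```text
t 26.225 cw [np.float64(1.2686), np.float64(1.2686), np.float64(1.2686)] Mz [0.098 0.082 0.11 ] 0.097 J7 [-0.111  -0.1099 -0.1097] F [ 4.84 -0.16 -1.88] [0.494  0.2327 0.1742]
```

```bash
python3 -c "
from h import *
print(row((0.493,0.2328,0.1741),-.75),row((0.492,0.2324,0.1741),-.25))"
```

```text
([0.0003, -0.0046, -0.0022], [-0.2897, 0.0005, -0.0025]) ([0.0002, -0.01, -0.0021], [-0.608, 0.0012, -0.0023])
```

servo_tool:
  targets:
    - [0, -0.001, -0.001, -0.1, 0, 0, -1]
    - [0, -0.003, -0.002, -0.2, 0, 0, -1]
    - [0, -0.005, -0.002, -0.3, 0, 0, -1]
    - [0, -0.007, -0.002, -0.4, 0, 0, -1]
    - [0, -0.008, -0.002, -0.5, 0, 0, -1]
    - [0, -0.01, -0.002, -0.608, 0, 0, -1]
    - [0, -0.01, -0.002, -0.608, 0, 0, -1]

```text
time_s: 27.1
tool_pos: [0.4907, 0.2311, 0.1741]
ee_rot: [-0.683, 1.57, -0.935]
wrist_force: [-0.6, -3.4, 6.6]
width: 0.012
```

```bash
python3 tq.py 3;python3 -c "
from h import *
print(row((0.4916,0.2317,0.1741),.063))"
```

```text
t 27.2 cw [np.float64(0.3152), np.float64(0.3179), np.float64(0.3185)] Mz [ 0.048 -0.011  0.005] 0.014 J7 [0.9227 0.2919 0.0612] F [-1.11 -3.68  6.43] [0.4907 0.2312 0.1741]
([-0.0001, 0.0036, 0.0037], [-0.2024, 0.0003, 0.0003])
```

servo_tool:
  targets:
    - [0, 0.001, 0.001, -0.1, 0, 0, -1]
    - [0, 0.002, 0.002, -0.18, 0, 0, -1]
    - [0, 0.003, 0.003, -0.202, 0, 0, -1]
    - [0, 0.003, 0.003, -0.202, 0, 0, -1]
    - [0, 0.003, 0.003, -0.202, 0, 0, -1]

```text
time_s: 27.82
tool_pos: [0.4906, 0.2308, 0.1741]
ee_rot: [-2.241, 1.568, -2.184]
wrist_force: [-0.3, -4.1, 5.3]
width: 0.0118
```

```bash
python3 tq.py 3
```

```text
t 27.925 cw [np.float64(0.0065), np.float64(0.0065), np.float64(0.0065)] Mz [ 0.025 -0.032 -0.004] -0.004 J7 [0.0166 0.013  0.0124] F [-0.12 -3.91  5.42] [0.4906 0.2308 0.1741]
```

servo_tool:
  targets:
    - [-0.002, -0.001, 0, -0.02, 0, 0, -1]
    - [-0.002, -0.001, 0, -0.02, 0, 0, -1]
    - [-0.002, -0.001, 0, -0.02, 0, 0, -1]

```text
time_s: 28.3
tool_pos: [0.4904, 0.2305, 0.1743]
ee_rot: [-2.355, 1.567, -2.268]
wrist_force: [1.9, -1.1, -2.0]
width: 0.0121
```

```bash
python3 tq.py 3
```

```text
t 28.4 cw [np.float64(-0.0238), np.float64(-0.0241), np.float64(-0.0244)] Mz [-0.074 -0.066  0.006] -0.045 J7 [0.0296 0.0254 0.026 ] F [ 1.54 -1.48 -1.88] [0.4903 0.2305 0.1743]
```

servo_tool:
  targets:
    - [0, 0, 0, -0.02, 0, 0, -1]
    - [0, 0, 0, -0.02, 0, 0, -1]
    - [0, 0, 0, -0.02, 0, 0, -1]

```text
time_s: 28.78
tool_pos: [0.4904, 0.2305, 0.1743]
ee_rot: [-2.412, 1.567, -2.293]
wrist_force: [1.8, -1.2, -1.5]
width: 0.0121
```

```bash
python3 tq.py 3
```

```text
t 28.875 cw [np.float64(-0.0555), np.float64(-0.0555), np.float64(-0.0555)] Mz [-0.055  0.01  -0.018] -0.021 J7 [0.0382 0.0285 0.0256] F [ 2.19 -1.14 -1.66] [0.4904 0.2305 0.1743]
```

servo_tool:
  targets:
    - [0, 0, 0, -0.02, 0, 0, -1]
    - [0, 0, 0, -0.02, 0, 0, -1]
    - [0, 0, 0, -0.02, 0, 0, -1]

```text
time_s: 29.25
tool_pos: [0.4904, 0.2305, 0.1743]
ee_rot: [-2.419, 1.567, -2.269]
wrist_force: [2.6, -1.4, -0.6]
width: 0.0121
```

```bash
python3 tq.py 3
```

```text
t 29.35 cw [np.float64(-0.0868), np.float64(-0.0868), np.float64(-0.0869)] Mz [-0.04   0.01  -0.047] -0.026 J7 [0.0401 0.0298 0.0267] F [ 2.45 -1.91 -1.14] [0.4904 0.2305 0.1743]
```

servo_tool:
  targets:
    - [0, 0, 0, -0.02, 0, 0, -1]
    - [0, 0, 0, -0.02, 0, 0, -1]
    - [0, 0, 0, -0.02, 0, 0, -1]

```text
time_s: 29.72
tool_pos: [0.4904, 0.2305, 0.1743]
ee_rot: [-2.455, 1.567, -2.273]
wrist_force: [1.4, -1.4, -1.1]
width: 0.0115
```

```bash
python3 tq.py 3
```

```text
t 29.825 cw [np.float64(-0.1181), np.float64(-0.1181), np.float64(-0.1181)] Mz [-0.017 -0.091 -0.026] -0.045 J7 [0.0398 0.0294 0.0262] F [ 1.91 -1.97 -0.98] [0.4904 0.2305 0.1743]
```

servo_tool:
  targets:
    - [0, 0, 0, -0.014, 0, 0, -1]
    - [0, 0, 0, -0.014, 0, 0, -1]
    - [0, 0, 0, -0.014, 0, 0, -1]

```text
time_s: 30.2
tool_pos: [0.4904, 0.2305, 0.1743]
ee_rot: [-2.471, 1.567, -2.267]
wrist_force: [2.3, -1.3, -2.0]
width: 0.0117
```

```bash
python3 tq.py 3;python3 -c "
from h import *
print(row((0.4906,0.2308,0.1743),.0635))"
```

```text
t 30.3 cw [np.float64(-0.14), np.float64(-0.14), np.float64(-0.14)] Mz [-0.013 -0.059 -0.028] -0.033 J7 [0.0385 0.0313 0.0293] F [ 2.25 -1.84 -1.19] [0.4904 0.2305 0.1743]
([0.0001, 0.0014, 0.0013], [0.0891, -0.0016, 0.0015])
```

servo_tool:
  targets:
    - [0, 0.001, 0.001, 0.05, 0, 0, -1]
    - [0, 0.003, 0.002, 0.089, 0, 0, -1]
    - [0, 0.003, 0.002, 0.089, 0, 0, -1]
    - [0, 0.003, 0.002, 0.089, 0, 0, -1]

```text
time_s: 30.8
tool_pos: [0.4904, 0.2315, 0.1743]
ee_rot: [-2.427, 1.567, -2.362]
wrist_force: [0.4, -0.1, -1.5]
width: 0.0119
```

```bash
python3 tq.py 4;python3 -c "
from h import *
st();print(row((0.4915,0.2315,0.1743),.0635))"
```

```text
t 30.95 cw [np.float64(-0.002), np.float64(-0.0017), np.float64(-0.0013), np.float64(-0.001)] Mz [-0.041  0.051  0.018  0.045] 0.018 J7 [-0.0144  0.0057  0.0106  0.0104] F [ 0.25 -0.23 -0.91] [0.4905 0.2312 0.1743]
t 30.95 pos [0.4905 0.2312 0.1743] yaw 0.0645 tilt [-0.002 -0.003 -1.   ] F [ 0.63 -0.89 -0.63] M [0.033 0.023 0.045] w 0.0115 q [-0.46  0.57 -0.12  2.12  0.15  0.46  0.94]
([-0.0001, 0.0012, 0.0052], [0.0006, -0.0017, 0.0015])
```

servo_tool:
  targets:
    - [0, 0.001, 0.003, 0, -0.002, 0.0015, -1]
    - [0, 0.001, 0.005, 0, -0.002, 0.0015, -1]
    - [0, 0.001, 0.005, 0, -0.002, 0.0015, -1]

```text
time_s: 31.32
tool_pos: [0.4915, 0.2314, 0.1743]
ee_rot: [-0.252, 1.57, -0.188]
wrist_force: [-0.5, 0.9, -1.2]
width: 0.0119
```

```bash
python3 tq.py 2;python3 -c "
from h import *
st();w=vision.capture('wrist');save(w,'w7.png',(260,200,400,320),5.5)"
```

```text
t 31.375 cw [np.float64(-0.001), np.float64(-0.0009)] Mz [-0.069 -0.04 ] -0.054 J7 [0.005  0.0025] F [-0.74  0.13 -1.08] [0.4914 0.2314 0.1742]
t 31.375 pos [0.4914 0.2314 0.1742] yaw 0.0644 tilt [ 0. -0. -1.] F [-0.97 -0.68 -0.97] M [ 0.022  0.004 -0.04 ] w 0.0118 q [-0.46  0.57 -0.12  2.12  0.15  0.46  0.94]
```

View pics/w7.png

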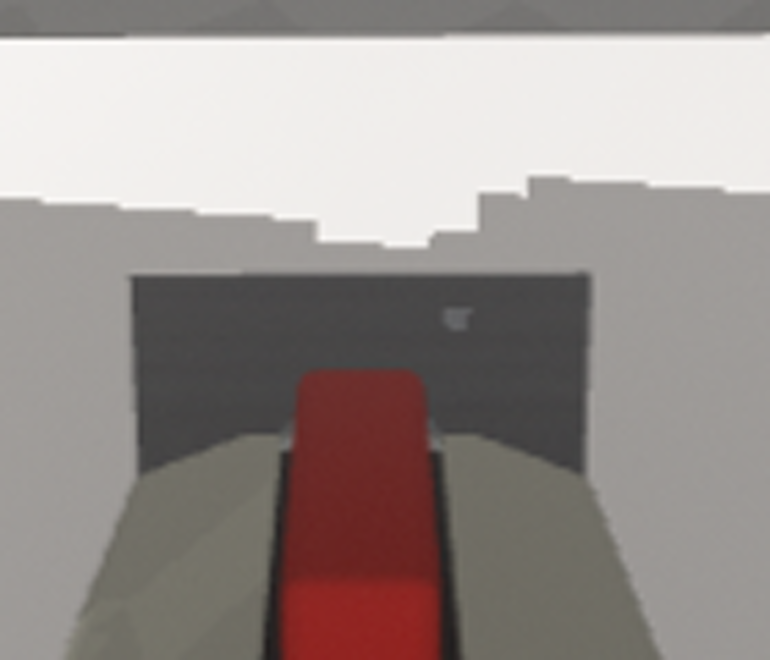

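servo_tool:
  targets:
    - [-0.008, 0, 0, 0, 0, 0, -1]
    - [-0.016, 0, 0, 0, 0, 0, -1]
    - [-0.025, 0, 0, 0, 0, 0, -1]
    - [-0.025, 0, 0, 0, 0, 0, -1]

```text
time_s: 31.92
tool_pos: [0.4915, 0.2315, 0.1795]
ee_rot: [0.119, 1.57, 0.183]
wrist_force: [-0.1, 0.1, -1.0]
width: 0.012
```

```bash
python3 -c "
from h import *
st()"
```

```text
t 31.925 pos [0.4915 0.2315 0.1795] yaw 0.0645 tilt [ 0.001  0.    -1.   ] F [-0.12  0.09 -0.99] M [ 0.032 -0.031  0.012] w 0.012 q [-0.46  0.56 -0.12  2.12  0.14  0.47  0.94]
```

Free; draw it out.

servo_tool:
  targets:
    - [-0.02, 0, 0, 0, 0, 0, -1]
    - [-0.05, 0, 0, 0, 0, 0, -1]
    - [-0.1, 0, 0, 0, 0, 0, -1]
    - [-0.2, 0, 0, 0, 0, 0, -1]
    - [-0.3, 0, 0, 0, 0, 0, -1]
    - [-0.35, 0, 0, 0, 0, 0, -1]
    - [-0.35, 0, 0, 0, 0, 0, -1]

```text
time_s: 32.8
tool_pos: [0.4917, 0.2315, 0.2502]
ee_rot: [0.305, 1.569, 0.369]
wrist_force: [0.4, 0.0, -1.1]
width: 0.0115
```

```bash
python3 -c "
from h import *
import pickle
st();w=vision.capture('wrist');save(w,'w8.png',(220,170,420,340),4);pickle.dump(w,open('w8.pkl','wb'))
print(row((0.53,0.03,0.25),-0.1))"
```

```text
t 32.8 pos [0.4917 0.2315 0.2502] yaw 0.0643 tilt [ 0.002  0.001 -1.   ] F [ 0.41  0.03 -1.08] M [0.044 0.022 0.046] w 0.0115 q [-0.44  0.46 -0.15  2.06  0.11  0.63  0.97]
([-0.0022, -1.0172, 0.1275], [0.1047, 0.0007, -0.0002])
```

View pics/w8.png

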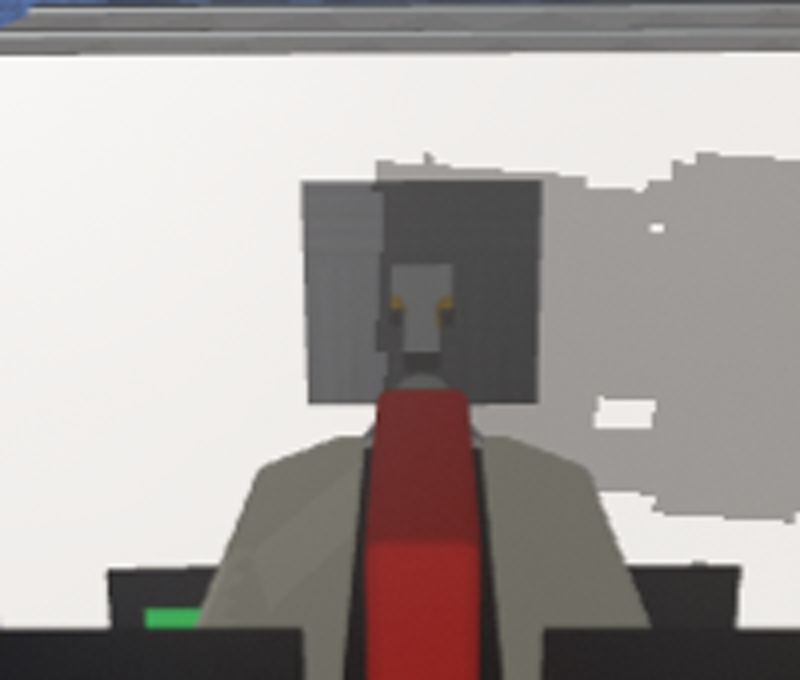

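servo_tool:
  targets:
    - [0, -0.27, 0.03, 0.05, 0, 0, -1]
    - [0, -0.54, 0.07, 0.1, 0, 0, -1]
    - [0, -0.8, 0.1, 0.105, 0, 0, -1]
    - [0, -1.0, 0.125, 0.105, 0, 0, -1]
    - [0, -1.0, 0.125, 0.105, 0, 0, -1]

```text
time_s: 33.48
tool_pos: [0.5293, 0.0298, 0.2487]
ee_rot: [-1.636, 1.57, -1.742]
wrist_force: [-0.5, 0.5, -1.0]
width: 0.0122
```

```bash
python3 -c "
from h import *
st();print(row((0.575,-0.2008,0.225),-0.3073))"
```

```text
t 33.475 pos [0.5293 0.0298 0.2487] yaw -0.1061 tilt [-0.    -0.001 -1.   ] F [-0.53  0.55 -1.04] M [ 0.076  0.022 -0.009] w 0.0122 q [-0.09  0.44 -0.11  2.09  0.08  0.61  1.21]
([0.1197, -1.1222, 0.3494], [0.1281, 0.0, 0.0007])
```

servo_tool:
  targets:
    - [0, -0.27, 0.08, 0.05, 0, 0, -1]
    - [0, -0.54, 0.17, 0.1, 0, 0, -1]
    - [0, -0.8, 0.25, 0.128, 0, 0, -1]
    - [0, -1.0, 0.34, 0.128, 0, 0, -1]
    - [0.05, -1.0, 0.349, 0.128, 0, 0, -1]

```text
time_s: 34.1
tool_pos: [0.5781, -0.1793, 0.2384]
ee_rot: [-1.02, 1.568, -1.331]
wrist_force: [0.2, 0.3, -0.9]
width: 0.0118
```

```bash
python3 -c "
from h import *
st();print(row((0.575,-0.2007,0.215),-0.3073))"
```

```text
t 34.1 pos [ 0.5781 -0.1793  0.2384] yaw -0.3112 tilt [ 0.001 -0.002 -1.   ] F [ 0.21  0.25 -0.89] M [ 0.049  0.004 -0.053] w 0.0118 q [ 0.24  0.53 -0.05  1.94  0.05  0.67  1.42]
([0.1173, -0.1065, 0.0179], [-0.0025, 0.0008, 0.0014])
```

servo_tool:
  targets:
    - [0.05, -0.107, 0.018, -0.002, 0, 0.001, -1]
    - [0.1, -0.107, 0.018, -0.002, 0, 0.001, -1]
    - [0.1, -0.107, 0.018, -0.002, 0, 0.001, -1]
    - [0.1, -0.107, 0.018, -0.002, 0, 0.001, -1]
    - [0.1, -0.107, 0.018, -0.002, 0, 0.001, -1]

```text
time_s: 34.72
tool_pos: [0.5754, -0.1999, 0.2189]
ee_rot: [-0.131, 1.569, -0.438]
wrist_force: [-0.4, -0.1, -0.5]
width: 0.012
```

```bash
python3 -c "
from h import *
import pickle
st();w=vision.capture('wrist');save(w,'w9.png',(220,170,420,340),4);pickle.dump(w,open('w9.pkl','wb'))
print(row((0.575,-0.2007,0.178),-0.3073))"
```

```text
t 34.725 pos [ 0.5754 -0.1999  0.2189] yaw -0.307 tilt [ 0.002 -0.001 -1.   ] F [-0.37 -0.15 -0.46] M [-0.023  0.022  0.027] w 0.012 q [ 0.28  0.56 -0.05  1.95  0.05  0.63  1.46]
([0.2044, -0.003, -0.0008], [0.0, 0.0012, 0.0003])
```

View pics/w9.png

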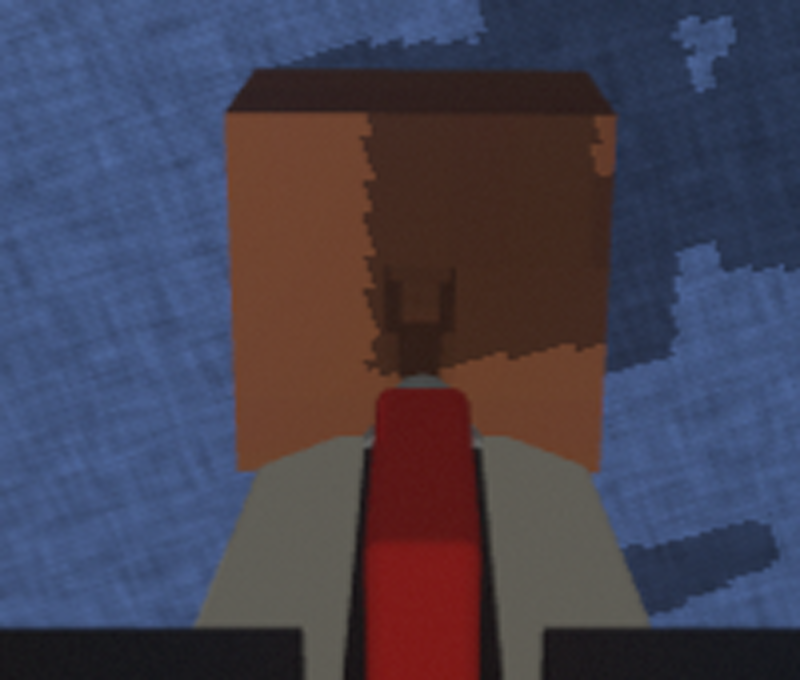

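servo_tool:
  targets:
    - [0.07, -0.003, -0.001, 0, 0.001, 0, -1]
    - [0.14, -0.003, -0.001, 0, 0.001, 0, -1]
    - [0.19, -0.003, -0.001, 0, 0.001, 0, -1]
    - [0.2, -0.003, -0.001, 0, 0.001, 0, -1]
    - [0.2, -0.003, -0.001, 0, 0.001, 0, -1]

```text
time_s: 35.4
tool_pos: [0.575, -0.2007, 0.1787]
ee_rot: [-1.322, 1.57, -1.629]
wrist_force: [-0.3, -0.1, -1.0]
width: 0.0117
```

```bash
python3 -c "
from h import *
st();print(row((0.575,-0.2007,0.168),-0.3073))"
```

```text
t 35.4 pos [ 0.575  -0.2007  0.1787] yaw -0.3073 tilt [-0. -0. -1.] F [-0.26 -0.09 -1.  ] M [0.016 0.056 0.031] w 0.0117 q [ 0.28  0.62 -0.05  1.97  0.06  0.55  1.45]
([0.0533, 0.0002, -0.0001], [-0.0, 0.0001, 0.0003])
```

servo_tool:
  targets:
    - [0.02, 0, 0, 0, 0, 0, -1]
    - [0.035, 0, 0, 0, 0, 0, -1]
    - [0.05, 0, 0, 0, 0, 0, -1]
    - [0.05, 0, 0, 0, 0, 0, -1]

```text
time_s: 35.9
tool_pos: [0.5749, -0.2007, 0.1685]
ee_rot: [-2.157, 1.57, -2.465]
wrist_force: [-0.5, -0.6, -0.7]
width: 0.0121
```

servo_tool:
  targets:
    - [0.02, 0, 0, 0, 0, 0, -1]
    - [0.04, 0, 0, 0, 0, 0, -1]
    - [0.06, 0, 0, 0, 0, 0, -1]
    - [0.08, 0, 0, 0, 0, 0, -1]
    - [0.08, 0, 0, 0, 0, 0, -1]

```text
time_s: 36.52
tool_pos: [0.5748, -0.2007, 0.152]
ee_rot: [-2.693, 1.57, -3.001]
wrist_force: [0.2, 0.3, 0.4]
width: 0.0117
```

```bash
python3 -c "
from h import *
st();print(row((0.575,-0.2007,0.1441),-0.3073))"
```

```text
t 36.525 pos [ 0.5748 -0.2007  0.152 ] yaw -0.3073 tilt [-0.001 -0.    -1.   ] F [0.24 0.25 0.4 ] M [ 0.01  -0.008 -0.021] w 0.0117 q [ 0.27  0.66 -0.05  1.98  0.06  0.5   1.45]
([0.0396, 0.0002, 0.0013], [-0.0, -0.0006, 0.0003])
```

servo_tool:
  targets:
    - [0.015, 0, 0.001, 0, 0, 0, -1]
    - [0.03, 0, 0.001, 0, 0, 0, -1]
    - [0.036, 0, 0.001, 0, 0, 0, -1]
    - [0.038, 0, 0.001, 0, 0, 0, -1]
    - [0.038, 0, 0.001, 0, 0, 0, -1]

```text
time_s: 37.15
tool_pos: [0.575, -0.2007, 0.1444]
ee_rot: [-2.662, 1.57, -2.969]
wrist_force: [-0.4, 0.0, -0.8]
width: 0.0119
```

servo_tool:
  targets:
    - [0.004, 0, 0, 0, 0, 0, -1]
    - [0.004, 0, 0, 0, 0, 0, -1]
    - [0.004, 0, 0, 0, 0, 0, -1]

```text
time_s: 37.52
tool_pos: [0.575, -0.2007, 0.1441]
ee_rot: [-2.337, 1.57, -2.644]
wrist_force: [-1.5, 1.0, 6.1]
width: 0.0116
```

servo_tool:
  targets:
    - [0, 0, 0, 0, 0, 0, -1]
    - [0, 0, 0, 0, 0, 0, -0.2]
    - [0, 0, 0, 0, 0, 0, 0]
    - [0, 0, 0, 0, 0, 0, 0]
    - [0, 0, 0, 0, 0, 0, 0]
    - [0, 0, 0, 0, 0, 0, 0]

```text
time_s: 38.28
tool_pos: [0.575, -0.2007, 0.1441]
ee_rot: [-2.471, 1.57, -2.779]
wrist_force: [-0.2, 0.3, -0.1]
width: 0.0462
```

servo_tool:
  targets:
    - [-0.05, 0, 0, 0, 0, 0, 0]
    - [-0.2, 0, 0, 0, 0, 0, 0]
    - [-0.5, 0, 0, 0, 0, 0, 0]
    - [-0.6, 0, 0, 0, 0, 0, 0]
    - [-0.6, 0, 0, 0, 0, 0, 0]
    - [-0.6, 0, 0, 0, 0, 0, 0]

```text
time_s: 39.02
tool_pos: [0.5746, -0.2006, 0.2635]
ee_rot: [-2.796, 1.569, -3.103]
wrist_force: [1.0, 0.4, 0.0]
width: 0.0466
```

```bash
python3 -c "
from h import *
import pickle
st();w=vision.capture('wrist');save(w,'w10.png');s=vision.capture('scene');save(s,'sc10.png',(100,60,420,330),2.4)
print([ (d['at'],d['conf']) for d in vision.mark_of(s,'key_collar')])
print(w['z_map'].shape)
for t in ('phone','webcam','inkpad'): print(t,vision.mark_of(s,t))"
```

```text
t 39.025 pos [ 0.5746 -0.2006  0.2635] yaw -0.3073 tilt [-0.001 -0.    -1.   ] F [0.99 0.38 0.03] M [-0.01  -0.027  0.023] w 0.0466 q [ 0.28  0.51 -0.06  1.91  0.04  0.73  1.46]
[([0.5761, -0.2028, 0.0475], 0.89), ([0.4806, -0.1625, 0.024], 0.61), ([0.6736, -0.1966, 0.0286], 0.56)]
(480, 640)
phone [{'at': [0.5077, 0.0105, 0.001], 'conf': 0.96}]
webcam [{'at': [0.6936, -0.0704, -0.0021], 'conf': 0.58}]
inkpad [{'at': [0.6907, 0.089, -0.0006], 'conf': 0.58}]
```

View pics/w10.png

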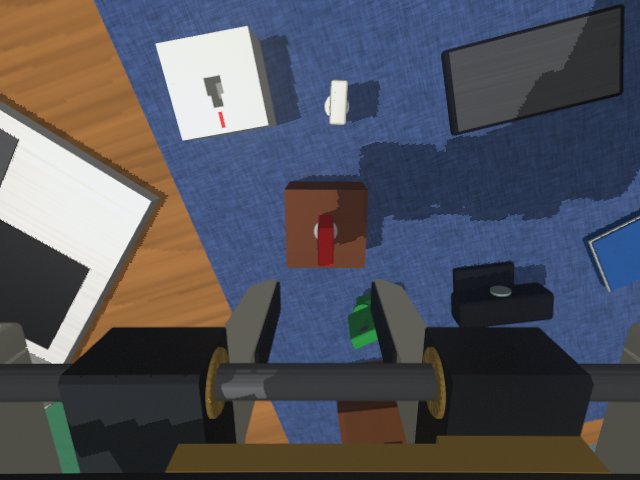

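View pics/sc10.png

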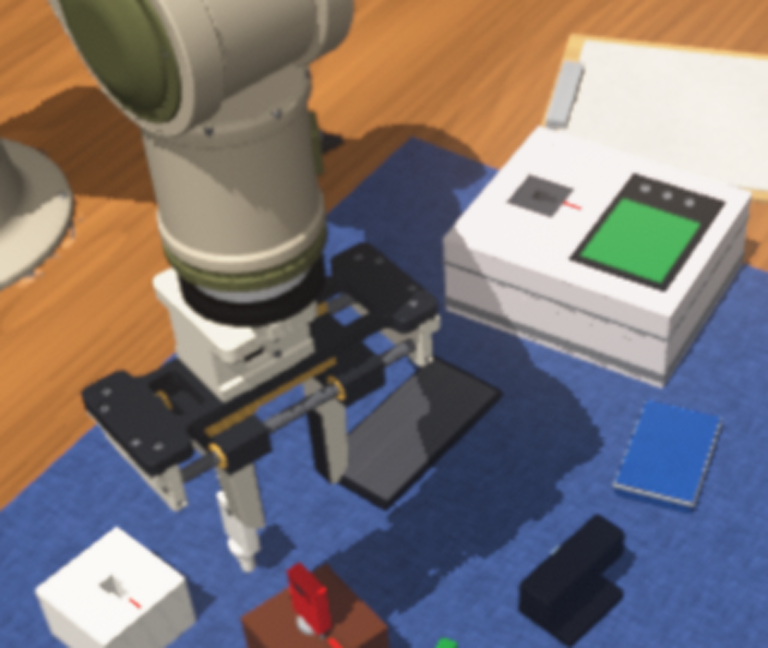

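```bash
python3 -c "
from h import *
job_done();st()"
```

```text
the job is handed in; nothing more can be done
the job is handed in; nothing more can be done
```

The key job is done and handed in at about 39 s of the 72 s allowed; no verdict was reported.

- **Insertion:** I took the red key from the smaller brown stand and lowered it into the lock until the collar rested on the plate. I then pressed with about 9 N.
- **Turn to the stop:** I turned the key clockwise in small steps. The torque rose from the friction level (about 0.035 N m) at about 1.2 rad. I stopped at 1.27 rad with 0.11 N m, about 6 N on the stop.
- **Turn back:** I brought the key back to home. I then went about 0.14 rad past it, against friction only, so the plug would follow through its play. I returned to home and drew the key out with no resistance.
- **Back in the stand:** I seated the key with about 6 N at the same height as at the start (TCP z = 0.1441 m), let go and lifted clear.

**Last checks:**
- **Key and gripper:** The pictures show the key upright in its stand with the collar on the top, and the gripper about 12 cm above where it let go. The network put the collar at z = 0.048 m, against 0.050 m expected.
- **Bystanders:** The phone, webcam and ink pad were within a few millimetres of where they were first found, which is the accuracy of the measurement.

**Not confirmed:**
- **Plug home:** I never felt a clear home stop. The plug looked as it did before in the picture, but I could not measure its exact angle.
- **Torque readings:** The wrist torque was noisy from sample to sample. I relied on joint 7's torque, which agreed with the averaged wrist reading (0.070 and 0.074 N m).

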